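Clear and peel the cover off a die-tray stack, and show its underside to the camera

ROBOT

A 6-joint arm with a two-finger parallel gripper is mounted at the origin on the work surface; the furniture and walls round the work are solid. World frame = base frame: x ahead of the robot, y to its left, z up, the work surface at z = 0. Lengths are in mm, angles in rad, forces in N, time in s.
With the tool pointing down it reaches from about 350 to 875 mm from the base axis. Payload 4.2 kg.
Tool frame: the origin (TCP) lies midway between the tips of the shut fingers; the grasp point (between the pads) lies 19 mm behind it; z points along the fingers, y is the direction in which the jaws open and shut (so a half turn about z gives the same grasp; the last joint's range is limited). The gripper opens to 85 mm and grips with 20 to 120 N. Pads are 22 mm wide; open, the fingers measure 114 mm over their backs; the gripper's body (76 mm by 85 mm) begins 54 mm behind the grasp point. The pads swing forward as they close: fully open they stand 13 mm farther back than shut.
Start: joints at [1.384, 0.385, 0.008, 0, -1.194, -0.259], TCP at [269.454, 563.909, 231.312] pointing down, gripper open.
Joint ranges: [-3.14, 3.14], [-1.21, 2.06], [-1.07, 1.41], [-3.16, 2.05], [-2.99, -0.16], [-3.1, 3.1]. Speed limits (rad/s): [2.79, 2.79, 3.14, 3.14, 3.14, 3.14].

INTERFACE

Orientations are given as a unit quaternion [x, y, z, w].
In Python, from bench import arm gives the robot as it stands.
- The arm moves only by the tool servo_tool, never from a script. Its argument "rows" is a list of rows, each an object of numbers: "fingers": the finger opening in cm, from 0 to 8.54; "x", "y", "z": the shift along the tool's x, y, z in cm; "turn": the turn about the tool's z in degrees. A call has 1 to 10 rows; each row shifts and turns the commanded pose from where the row before left it, along the tool's axes as they then stand; what a row does not reach is not made up. A row lasts 1/12 s, in which the tool goes at most 41.7 mm and 7.16 degrees, less where a joint would pass 70% of its speed; a pose out of reach is approached as far as the arm can. A call is refused whole if a number of a shift passes 4.17 or a number of a turn 7.16, either way. A call with a gripper value outside its range is refused whole. The fingers move at their own pace and stop on an object; the grip force is fixed at half the most. Time passes only in rows, so rows that do not move let the fingers close. It gives the time, the measured TCP pose, the force and the opening at its end, in the units of the state.
- arm.read_state(): the state, without advancing time (a new reading comes with each control period).
- arm.get_image(name): name is "scene" or "top"; returns (picture, depth): 480x640x3 uint8, red, green, blue; 480x640 float32, mm along the optical axis (not along the pixel's ray), 0 where there is no reading.
- arm.camera_model(name): a dict with "fx", "fy", "cx", "cy" (pixels), "k1" (the pictures are not rectified: a ray, as slopes to the right and down, at radius r is drawn at 1 + k1 r^2 times it, then the intrinsics apply), "pose" (4x4, takes a point from camera to world coordinates). Camera axes: x right, y down, z forward; pixel columns grow to the right and rows downward; lengths in mm; the calibration is good to about 2 mm. A picture is of the moment at which its call begins. camera_model takes no time and is no camera call.
- arm.job_done(): hands the job in, once; it reports no verdict.
The state is a dict: "clock": time; "joints": joint angles; "joint_vel": joint speeds; "joint_efforts": joint torques, N m; "position": TCP position; "ee_rot": TCP orientation; "contact_force": force on the tool from outside, world axes, zero at the start; "wrist_torque": the same for the moment, N m; "gripper_width": finger opening in mm.
Only numpy, scipy, OpenCV 4.12 (cv2) and the standard library are available. Lean on these libraries where they do the work, as an engineer would, in place of code of your own. Each camera call takes 0.05 s, during which the arm holds its last target.

TASK

Sweep the three loose wafer fragments off the flat cover of the die-tray stack into the catch trough beside it, using the scraper block and not the fingers, then stand the block back on the desk. Take the cover by the lug on its corner and peel it off the tray it is clipped to, that corner first while the opposite corner stays down, leaving the tray in its nest. Finish while holding the cover still and level, right way up and centred over the up-looking inspection camera, about 80 mm above the camera's glass, so that its underside can be checked for clinging dies; do not put it down, and leave everything else on the desk alone.

Things in the scene. Friction and masses are not known exactly. Their poses are not given: they have to be found in the camera images.
- nest: aluminium unloading nest fixed to the desk: base plate 124x124 mm, 8 mm thick, with four corner locators (tops 29 mm above the desk) holding the stack of black trays; the catch trough runs along its whole -y side. Origin: centre of the base plate on the desk; z up.
- trough (a point): middle of the floor of the catch trough on the nest's -y side (83 mm from the nest's centre): sheet metal, 119 mm long (nest x -59 to +59 mm); a chute falls into it from y = -58 mm, 29 mm above the desk; outer wall at y = -106 mm, 24 mm high, end walls 26 mm high
- tray: black die tray 100x100x18 mm with a grid of dies, 0.5 kg, loose in the nest (1.5 mm play), axes those of the nest. Origin: centre of its underside, 20 mm above the desk; its top carries the cover. Sprung nibs, one mid-side on each side, hold the cover: about 5 N to pull it off level, all at once, but about 3 N at the lug when it is tipped about the far corner, the near nibs letting go first.
- cover: white formed cover 114x114 mm, 70 g, clipped over the tray, axes those of the nest. Origin: in the middle, level with the lower edge of its skirt, which hangs 8 mm down outside the tray; plate underside 8 mm, flat top 12 mm above the origin (42 mm above the desk). Only the grip lug on its -x,+y corner stands up from the top. The nibs are all free by 0.2 rad of tip.
- cover_lug (a point): middle of the top of the cover's grip lug: a fin standing 18 mm up from the cover's top, 10 mm thick along the cover's diagonal and 28 mm long across it, centred at x = -39, y = +39 mm on the cover. Grip it across its 10 mm, fingers closing along the diagonal from this corner to the opposite one.
- cover_middle (a point): centre of the underside of the cover's plate, 8 mm above the cover's origin
- cover_far_corner (a point): lower edge of the cover's skirt at the corner opposite the lug (x = +57, y = -57 mm on the cover). The skirt has 4 mm of room round the tray and the plate rests on the tray corner just inside; as the cover tips about it the far skirt swings a little in towards the tray, so let the cover ease up to 5 mm towards this corner
- fragment_a: dark wafer fragment about 10x17x3 mm, 10 g, lying loose on the cover; origin at its underside
- fragment_b: dark wafer fragment about 12x13x3 mm, 10 g, lying loose on the cover; origin at its underside
- fragment_c: dark wafer fragment about 8x17x3 mm, 10 g, lying loose on the cover; origin at its underside
- scraper: grey scraper block standing on its rubber foot: foot 76 mm (x) by 20 mm (y), 14 mm high; above it a grip ridge 58 mm (x) by 14 mm (y) thick, up to 48 mm; 120 g. Origin: centre of the foot's underside. Grip the ridge across y; either long side of the foot sweeps.
- inspection_camera: up-looking inspection camera fixed to the desk: base 70x70 mm, black housing with a round ring light 60 mm across, 55 mm high. Origin: centre of its base.
- camera_glass (a point): centre of the camera's glass, on top, 55 mm above the desk; the camera looks straight up from here
- jar: screw jar, 49 mm across, 40 mm high, bystander
- probe_card: green needle card 52x78x11 mm, bystander
- loupe: folding loupe 45x30x14 mm, bystander
- tweezers_black: black tweezers 14x126x9 mm, bystander

How it is judged (in metres and radians):
On the way, in this order (a step that is already met when the one before it is completed fails the run):
1. all three fragments lie in the catch trough (or on its chute) while the cover is still seated on the tray (x of fragment_a in the frame of nest between -0.062 and 0.062 m and y of fragment_a in the frame of nest between -0.108 and -0.055 m and z of each of fragment_a, fragment_b, fragment_c in the frame of nest below 0.034 m and x of fragment_b in the frame of nest between -0.062 and 0.062 m and y of fragment_b in the frame of nest between -0.108 and -0.055 m and x of fragment_c in the frame of nest between -0.062 and 0.062 m and y of fragment_c in the frame of nest between -0.108 and -0.055 m and z of cover_middle in the frame of tray below 0.0215 m and horizontal distance between cover_middle and tray below 0.006 m), for 0.2 s.
2. the lug's corner of the cover is at least 14 mm up while the opposite corner is still down on the tray (within 5 mm of its seated height) (z of cover_lug in the frame of tray above 0.054 m and z of cover_far_corner in the frame of tray below 0.015 m and horizontal distance between cover_middle and tray below 0.02 m), for 0.05 s.
At the end, for the whole second after the job is handed in: The fingers alone hold the cover still: underside within 20 mm of the camera axis, 60 to 100 mm above the glass, upright and level within 8 degrees. Tray still in its nest (5 mm sideways, 3.5 mm in height), fragments in the trough, scraper standing upright on the desk, let go (contact force between the fingers and cover above 0.5 N and contact force between cover and inspection_camera below 0.1 N and horizontal distance between cover_middle and camera_glass below 0.02 m and z of cover_middle in the frame of camera_glass between 0.06 and 0.1 m and angle between cover's own z axis and vertical below 0.14 rad and linear speed of cover below 0.03 m/s and horizontal distance between tray and nest below 0.005 m and z of tray in the frame of nest between 0.016 and 0.0235 m and angle between tray's own z axis and vertical below 0.04 rad and x of fragment_a in the frame of nest between -0.062 and 0.062 m and y of fragment_a in the frame of nest between -0.108 and -0.055 m and z of each of fragment_a, fragment_b, fragment_c in the frame of nest below 0.034 m and x of fragment_b in the frame of nest between -0.062 and 0.062 m and y of fragment_b in the frame of nest between -0.108 and -0.055 m and x of fragment_c in the frame of nest between -0.062 and 0.062 m and y of fragment_c in the frame of nest between -0.108 and -0.055 m and height (world z) of scraper below 0.005 m and angle between scraper's own z axis and vertical below 0.1 rad and contact force between the fingers and scraper below 0.1 N); the arm keeps its last pose, push and grip.
It fails at once if the tray is pulled up out of its nest (more than 8 mm) (z of tray in the frame of nest above 0.028 m).
It fails at once if the fingers touch a fragment (contact force between the fingers and fragment_a above 0.3 N or contact force between the fingers and fragment_b above 0.3 N or contact force between the fingers and fragment_c above 0.3 N).
It fails at once if a bystander is moved by more than 30 mm (distance of any of jar, probe_card, loupe, tweezers_black from where it was at the start of the episode above 0.03 m).
It also fails if it takes over 61 s, if anything falls off the work surface, if the arm or the gripper's body presses on something with over 40 N, if the wrist force passes 120 N, or if a joint passes its speed limit or range.

## Working session

There is one attempt and no reset: what is moved stays moved. The work goes in short steps, Python scripts to look and compute and a tool call to move; the robot and the scene stay as the last step left them, time stands still between calls to the robot, and variables do not carry over. Pictures are saved under pics/ and viewed, and the job is handed in when it is done.

Besides the shell and the picture viewer there is one more tool, called after "Call:" by a JSON object that holds its "op" and its "data". servo_tool: Moves the arm, as the interface text tells. Its arguments: {"type":"object","properties":{"rows":{"type":"array","items":{"type":"object","properties":{"fingers":{"type":"number"},"x":{"type":"number"},"y":{"type":"number"},"z":{"type":"number"},"turn":{"type":"number"}}}}},"required":["rows"]}

```bash
ls; mkdir -p pics; python3 - <<'E'
from bench import arm
import cv2,numpy as np
print(arm.read_state())
for n in("scene","top"):
    im,d=arm.get_image(n); cv2.imwrite(f"pics/{n}0.png",im[...,::-1]); np.save(f"pics/{n}0.npy",d)
    m=arm.camera_model(n); print(m)
E
```

```text
pics
{'clock': 0.0, 'joints': array([ 1.38356807e+00,  3.85559473e-01,  6.60412396e-03, -4.80394909e-04,
       -1.19403223e+00, -2.58588639e-01]), 'joint_vel': array([-2.86224243e-03, -1.33331709e-04, -2.52119522e-05, -1.72637638e-03,
       -4.22556194e-04,  1.43847742e-03]), 'joint_efforts': array([-2.56442881e-04, -3.92290592e+01,  1.88396984e+01,  4.18603823e+00,
       -4.68166181e-03, -4.35892176e-06]), 'position': array([269.23587397, 563.37040958, 230.21411445]), 'ee_rot': array([ 9.75238409e-01, -2.21153329e-01, -1.84027168e-04,  1.10289108e-03]), 'contact_force': array([-0.53640197,  0.45269603, -0.56270043]), 'wrist_torque': array([ 0.02982471,  0.0232368 , -0.00680278]), 'gripper_width': 85.27224367025272}
{'fx': 488.04310466660087, 'fy': 488.04310466660087, 'cx': 316.2281639891073, 'cy': 233.54974297976466, 'k1': 0.009121549355946232, 'pose': array([[ 8.95215943e-01, -2.81065956e-01,  3.45818367e-01,
         2.33416183e+02],
       [-4.45632553e-01, -5.64263268e-01,  6.94995391e-01,
        -8.64766437e+02],
       [-2.06941907e-04, -7.76278876e-01, -6.30389613e-01,
         6.22453394e+02],
       [ 0.00000000e+00,  0.00000000e+00,  0.00000000e+00,
         1.00000000e+00]])}
{'fx': 532.2273562171749, 'fy': 532.2273562171749, 'cx': 312.48215637570814, 'cy': 246.49329697220202, 'k1': -0.0564272338344359, 'pose': array([[-6.65701321e-03, -9.92733551e-01,  1.20148993e-01,
         3.98843240e+02],
       [-9.99976420e-01,  6.40616081e-03, -2.47397389e-03,
        -2.59400340e+02],
       [ 1.68630312e-03, -1.20162629e-01, -9.92752788e-01,
         9.11796933e+02],
       [ 0.00000000e+00,  0.00000000e+00,  0.00000000e+00,
         1.00000000e+00]])}
```

View pics/scene0.png

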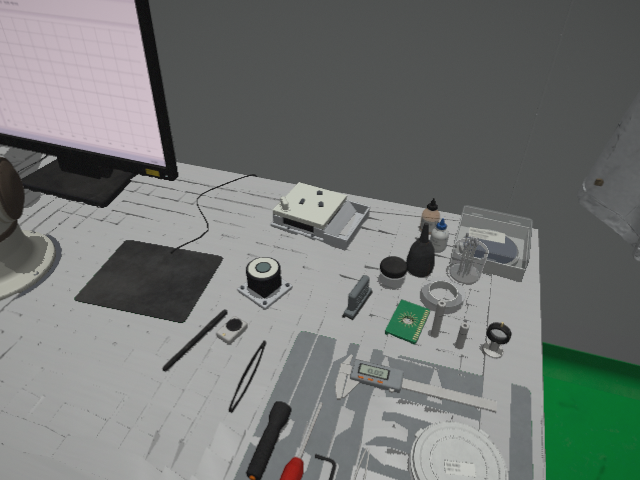

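View pics/top0.png

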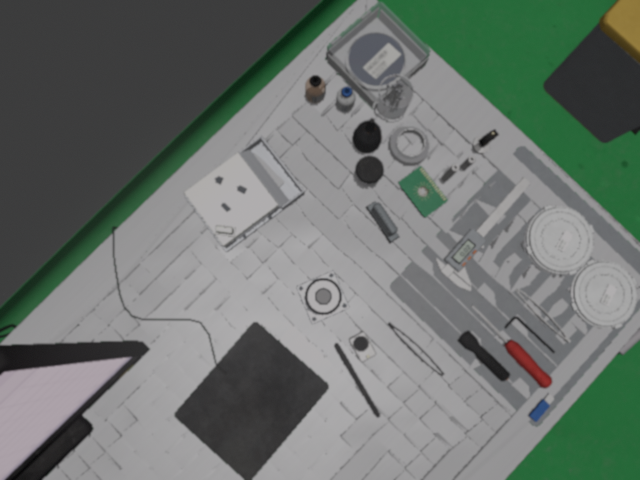

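```bash
cat > h.py <<'E'
import numpy as np,cv2
from bench import arm
def _d(m): return np.array([[m['fx'],0,m['cx']],[0,m['fy'],m['cy']],[0,0,1]]),np.array([m['k1'],0,0,0,0])
def ray(n,u,v):
    m=arm.camera_model(n);K,D=_d(m)
    p=cv2.undistortPoints(np.array([[[u,v]]],float),K,D)[0,0]
    T=m['pose'];return T[:3,3],T[:3,:3]@np.array([p[0],p[1],1])
def atz(n,u,v,z):
    o,r=ray(n,u,v);return o+r*(z-o[2])/r[2]
def atd(n,u,v,d):
    o,r=ray(n,u,v);return o+r*d
def proj(n,P):
    m=arm.camera_model(n);K,D=_d(m);T=np.linalg.inv(m['pose'])
    return cv2.projectPoints(np.array(P,float).reshape(-1,1,3),cv2.Rodrigues(T[:3,:3])[0],T[:3,3],K,D)[0][:,0]
def crop(im,u0,v0,w,h,s,fn,bgr=True):
    c=cv2.resize(im[v0:v0+h,u0:u0+w],None,fx=s,fy=s,interpolation=cv2.INTER_CUBIC)
    cv2.imwrite(fn,c)
E
python3 - <<'E'
from h import *
t=cv2.imread('pics/top0.png');s=cv2.imread('pics/scene0.png')
crop(t,175,130,140,120,5,'pics/t_nest.png')
crop(s,260,170,120,90,6,'pics/s_nest.png')
crop(t,290,190,120,140,5,'pics/t_mid.png')
E
```

```text
(no output)
```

View pics/t_nest.png

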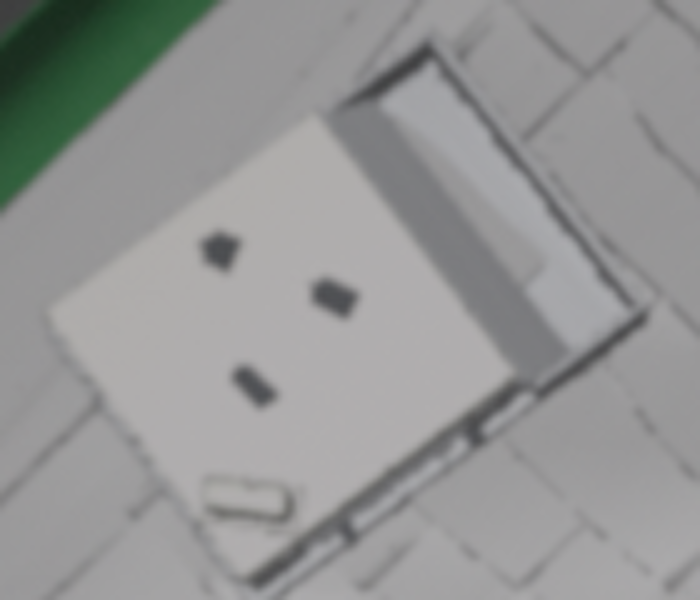

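View pics/s_nest.png

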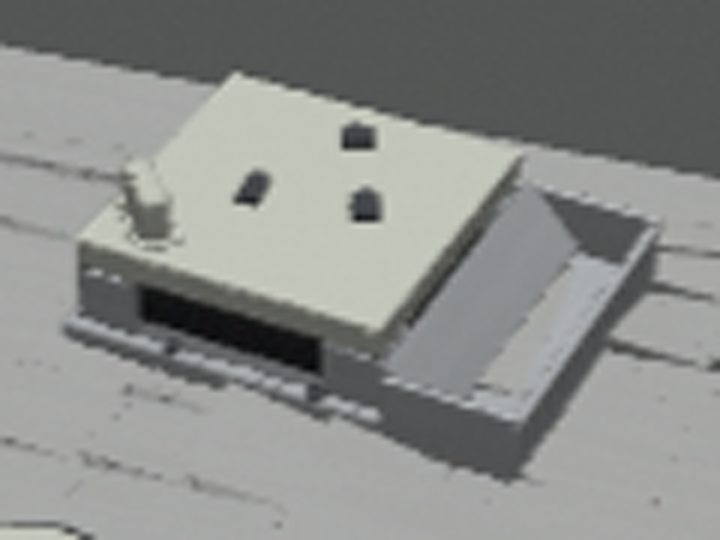

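View pics/t_mid.png

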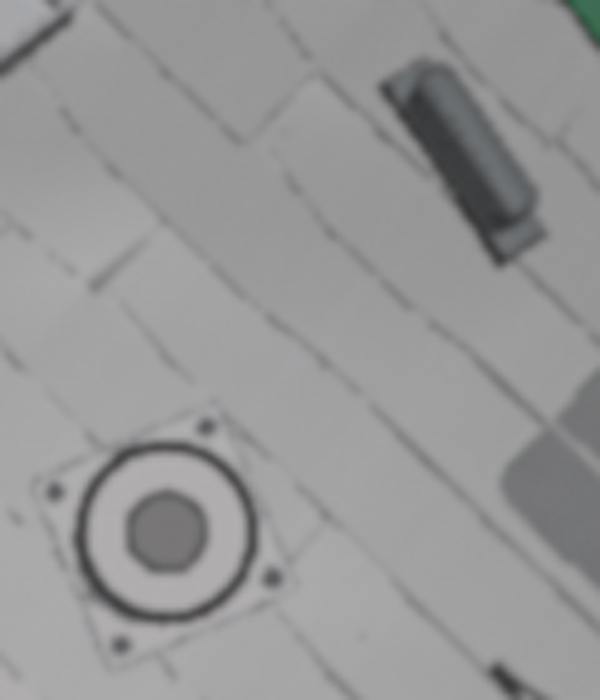

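```bash
cat > m.py <<'E'
from h import *
def c5(U,V,u0,v0): return (U+.5)/5-.5+u0,(V+.5)/5-.5+v0
nm=['lug','+x+y','+x-y','-x-y']
C=[atz('top',*c5(U,V,175,130),42)[:2] for U,V in [(248,580),(48,312),(318,112),(515,378)]]
for n,c in zip(nm,C): print(n,c.round(1))
print([np.linalg.norm(C[i]-C[(i+1)%4]).round(1) for i in range(4)])
c=np.mean(C,0); ex=(C[1]-C[0]+C[2]-C[3]); a=np.arctan2(ex[1],ex[0]); ey=(C[0]-C[3]+C[1]-C[2]);print('nest',c,a,np.arctan2(ey[1],ey[0])-np.pi/2)
S6=lambda U,V:((U+.5)/6-.5+260,(V+.5)/6-.5+170)
D=[atz('scene',*S6(U,V),42)[:2] for U,V in [(78,242),(238,73),(522,158),(380,335)]]
for n,q in zip(nm,D): print('sc',n,q.round(1))
print(np.mean(D,0)); ex=(D[1]-D[0]+D[2]-D[3]);ey=(D[0]-D[3]+D[1]-D[2]);print(np.arctan2(ex[1],ex[0]),np.arctan2(ey[1],ey[0])-np.pi/2)
R=np.array([[np.cos(a),-np.sin(a)],[np.sin(a),np.cos(a)]])
for U,V in [(220,250),(334,298),(255,386)]:
    p=atz('top',*c5(U,V,175,130),45)[:2]; print('frag',p.round(1),(R.T@(p-c)).round(1))
for U,V in [(358,136),(252,187),(366,205)]:
    p=atz('scene',*S6(U,V),45)[:2]; print('frag sc',p.round(1),(R.T@(p-np.mean(D,0))).round(1))
p=atz('top',*c5(247,497,175,130),60)[:2];print('lug top',p,(R.T@(p-c)).round(1), 'exp',c+R@[-39,39])
g=atz('top',*c5(167,532,290,190),55);print('glass',g)
for U,V in [(380,88),(500,265),(548,235)]: print('foot',atz('top',*c5(U,V,290,190),7 if U<548 else 14).round(1))
for U,V in [(430,64),(515,210),(535,185),(455,75)]: print('ridge',atz('top',*c5(U,V,290,190),48).round(1))
d=np.load('pics/top0.npy')
for U,V in [(167,532),(485,150)]: 
  u,v=c5(U,V,290,190);print(atd('top',u,v,d[int(v+.5),int(u+.5)]))
u,v=c5(280,340,175,130);print(atd('top',u,v,d[int(v+.5),int(u+.5)]))
d=np.load('pics/scene0.npy');u,v=S6(300,220);print(atd('scene',u,v,d[int(v+.5),int(u+.5)]))
E
python3 m.py
python3 - <<'E'
from h import *
s=cv2.imread('pics/scene0.png');crop(s,230,240,160,120,5,'pics/s_mid.png')
E
```

```text
lug [ 506.5 -116. ]
+x+y [597.3 -47.6]
+x-y [ 665.5 -137.3]
-x-y [ 573.6 -204. ]
[np.float64(113.7), np.float64(112.7), np.float64(113.5), np.float64(110.7)]
nest [ 585.74224179 -126.25009064] 0.637072102771986 0.6505779031617824
sc lug [ 507.  -118.5]
sc +x+y [598.3 -48.8]
sc +x-y [ 663.9 -141.6]
sc -x-y [ 574.4 -208.3]
[ 585.92059573 -129.29522811]
0.6461705054134064 0.6293730791955681
frag [ 617.3 -105.5] [37.7 -2.1]
frag [ 600.6 -143.9] [  1.4 -23. ]
frag [ 571. -118.] [-6.9 15.5]
frag sc [ 617.  -108.1] [37.6 -1.4]
frag sc [ 570.8 -119.5] [-6.3 16.9]
frag sc [ 600.9 -146.2] [  2.  -22.5]
lug top [ 531.41679625 -118.30878018] [-38.9  38.7] exp [ 531.19351605 -118.09923053]
glass [ 422.42291748 -277.87733255   55.        ]
foot [ 576.2 -354.     7. ]
foot [ 514.2 -394.1    7. ]
foot [ 523.5 -409.7   14. ]
ridge [ 576.2 -366.4   48. ]
ridge [ 527.2 -393.3   48. ]
ridge [ 535.5 -400.2   48. ]
ridge [ 572.4 -374.6   48. ]
[ 422.46292066 -277.90867897   53.54643491]
[ 547.41047162 -384.10322472   46.90377115]
[ 587.27346546 -125.47442319   41.22860828]
[ 578.60077915 -140.88032595   42.48949907]
```

View pics/s_mid.png

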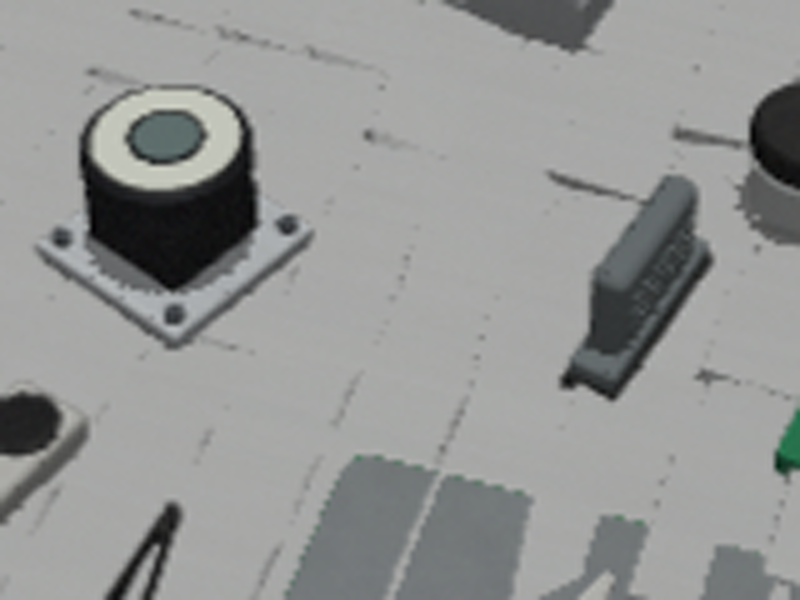

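```bash
python3 - <<'E'
from h import *
d=np.load('pics/scene0.npy')
for u,v in [(130,5),(150,60),(165,140),(172,175),(20,10),(60,60),(10,130),(75,165),(100,150),(100,195),(40,185),(8,200),(20,260),(5,180),(600,150),(630,60),(590,200)]: print('sc',u,v,d[v,u],atd('scene',u,v,d[v,u]).round(0))
d=np.load('pics/top0.npy')
for u,v in [(10,355),(140,348),(60,360),(60,390),(5,470),(60,440),(90,425),(100,370),(600,70)]: print('top',u,v,d[v,u],atd('top',u,v,d[v,u]).round(0))
E
```

```text
sc 130 5 783.4276 [340.  19. 413.]
sc 150 60 821.7998 [350.  -5. 331.]
sc 165 140 904.13306 [344. -14. 187.]
sc 172 175 948.2191 [343. -17. 113.]
sc 20 10 864.3206 [176. 191. 383.]
sc 60 60 896.03674 [213. 146. 304.]
sc 10 130 1044.9346 [ 72. 277. 135.]
sc 75 165 1120.7114 [170. 249.  38.]
sc 100 150 983.6019 [231. 107. 133.]
sc 100 195 1072.492 [203. 140.  12.]
sc 40 185 1101.1993 [ 89. 239.  13.]
sc 8 200 798.4536 [ 75. -55. 162.]
sc 20 260 875.6749 [ 49. -47.  34.]
sc 5 180 790.74744 [ 81. -43. 191.]
sc 600 150 1195.4773 [1324. -228.   27.]
sc 630 60 1062.8141 [1315. -217.  244.]
sc 590 200 1193.3381 [1267. -287.  -66.]
top 10 355 448.50488 [362.   1. 455.]
top 140 348 760.6106 [347. -12. 139.]
top 60 360 531.5539 [350.  -4. 370.]
top 60 390 635.1338 [304.  47. 260.]
top 5 470 715.9657 [180. 168. 163.]
top 60 440 863.63 [187. 159.  15.]
top 90 425 875.61774 [210. 113.   6.]
top 100 370 698.9967 [322.  22. 198.]
top 600 70 1501.7596 [ 1080. -1097.  -516.]
```

Call:
{"op": "servo_tool", "data": {"rows": [{"z": -2}, {"z": -4}, {"z": -4}, {"z": -4}, {"z": -4}, {"z": -2}, {}]}}

```text
invalid input at $.rows[0]: expected keys fingers, x, y, z, turn
```

```bash
python3 - <<'E'
from h import *
s=arm.read_state();print({k:np.round(v,4) for k,v in s.items()})
im,d=arm.get_image('scene');cv2.imwrite('pics/s1.png',im[...,::-1])
im,d=arm.get_image('top');cv2.imwrite('pics/t1.png',im[...,::-1])
E
```

```text
{'clock': np.float64(0.1), 'joints': array([ 1.3836e+00,  3.8550e-01,  6.7000e-03, -4.0000e-04, -1.1940e+00,
       -2.5860e-01]), 'joint_vel': array([-0.0007, -0.0008,  0.0035,  0.0016,  0.0002, -0.0007]), 'joint_efforts': array([-4.00000e-04, -3.93321e+01,  1.88927e+01,  4.19780e+00,
       -2.60000e-03,  0.00000e+00]), 'position': array([269.2577, 563.4471, 230.3147]), 'ee_rot': array([ 9.752e-01, -2.211e-01, -2.000e-04,  1.000e-03]), 'contact_force': array([-0.5487,  0.7835,  0.2886]), 'wrist_torque': array([ 0.0282,  0.0186, -0.0172]), 'gripper_width': np.float64(85.3054)}
```

Call:
{"op": "servo_tool", "data": {"rows": [{"fingers": 8.5, "x": 0, "y": 0, "z": -2, "turn": 0}, {"fingers": 8.5, "x": 0, "y": 0, "z": -4, "turn": 0}, {"fingers": 8.5, "x": 0, "y": 0, "z": -4, "turn": 0}, {"fingers": 8.5, "x": 0, "y": 0, "z": -4, "turn": 0}, {"fingers": 8.5, "x": 0, "y": 0, "z": -4, "turn": 0}, {"fingers": 8.5, "x": 0, "y": 0, "z": -2, "turn": 0}]}}

```text
clock: 0.7
position: [270.1, 564.1, 437.4]
ee_rot: [0.975, -0.221, 0.001, -0.004]
contact_force: [0.2, 0.5, 1.0]
gripper_width: 85.1
```

```bash
python3 - <<'E'
from h import *
s=arm.read_state();print({k:np.round(v,4) for k,v in s.items()})
im,d=arm.get_image('scene');cv2.imwrite('pics/s1.png',im[...,::-1])
im,d=arm.get_image('top');cv2.imwrite('pics/t1.png',im[...,::-1])
E
```

```text
{'clock': np.float64(0.7), 'joints': array([ 1.3835,  0.3284,  0.422 ,  0.002 , -1.6562, -0.2586]), 'joint_vel': array([-3.000e-04,  4.200e-02,  5.420e-01, -2.890e-02, -5.368e-01,
       -1.000e-04]), 'joint_efforts': array([ 2.81700e-01, -3.41157e+01,  1.76640e+01,  4.02750e+00,
        1.62600e-01,  2.00000e-04]), 'position': array([270.1427, 564.1284, 437.3824]), 'ee_rot': array([ 9.752e-01, -2.211e-01,  9.000e-04, -4.100e-03]), 'contact_force': array([0.1555, 0.4521, 0.9644]), 'wrist_torque': array([-0.0028, -0.0175,  0.018 ]), 'gripper_width': np.float64(85.1332)}
```

Call:
{"op": "servo_tool", "data": {"rows": [{"fingers": 8.5, "x": 0, "y": 0, "z": -1, "turn": 7}, {"fingers": 8.5, "x": 0, "y": 0, "z": -1, "turn": 7}, {"fingers": 8.5, "x": 0, "y": 0, "z": -1, "turn": 7}, {"fingers": 8.5, "x": 0, "y": 0, "z": -1, "turn": 7}, {"fingers": 8.5, "x": 0, "y": 0, "z": -1, "turn": 7}, {"fingers": 8.5, "x": 0, "y": 0, "z": -1, "turn": 7}, {"fingers": 8.5, "x": 0, "y": 0, "z": 0, "turn": 7}, {"fingers": 8.5, "x": 0, "y": 0, "z": 0, "turn": 7}, {"fingers": 8.5, "x": 0, "y": 0, "z": 0, "turn": 7}, {"fingers": 8.5, "x": 0, "y": 0, "z": 0, "turn": 7}]}}

```text
clock: 1.63
position: [269.3, 564.0, 489.6]
ee_rot: [-0.67, 0.742, -0.001, -0.001]
contact_force: [-0.3, 0.9, -0.4]
gripper_width: 85.1
```

Call:
{"op": "servo_tool", "data": {"rows": [{"fingers": 8.5, "x": 0, "y": 0, "z": 0, "turn": 7}, {"fingers": 8.5, "x": 0, "y": 0, "z": 0, "turn": 7}, {"fingers": 8.5, "x": 0, "y": 0, "z": 0, "turn": 7}, {"fingers": 8.5, "x": 0, "y": 0, "z": 0, "turn": 7}, {"fingers": 8.5, "x": 0, "y": 0, "z": 0, "turn": 7}, {"fingers": 8.5, "x": 0, "y": 0, "z": 0, "turn": 7}, {"fingers": 8.5, "x": 0, "y": 0, "z": 0, "turn": 7}]}}

```text
clock: 2.22
position: [269.2, 563.9, 489.6]
ee_rot: [-0.302, 0.953, -0.001, -0.001]
contact_force: [-0.4, -0.8, -0.5]
gripper_width: 84.9
```

```bash
cat >> h.py <<'E'
from scipy.spatial.transform import Rotation as Ro
def st():
    s=arm.read_state();R=Ro.from_quat(s['ee_rot']).as_matrix();return s,R
def go(target,yawy=None):
    """world TCP target -> tool shift cm; yawy = wanted jaw axis angle (mod pi)"""
    s,R=st();d=R.T@(np.array(target)-s['position'])/10
    print('clock',round(float(s['clock']),2),'pos',s['position'].round(1),'F',s['contact_force'].round(1),'w',round(float(s['gripper_width']),1),'j',s['joints'].round(2))
    a=np.arctan2(R[1,1],R[0,1]);print('jaw axis',round(float(a),4),'tilt z',R[:,2].round(4))
    print('shift cm',d.round(2),'norm',np.linalg.norm(d).round(2),'rows',np.ceil(np.linalg.norm(d)/4.1))
    if yawy is not None:
        e=(yawy-a+np.pi/2)%np.pi-np.pi/2;print('turn deg (tool)',round(float(-np.degrees(e)),2))
E
python3 -c "
from h import *
go([520,350,500],.57+np.pi/2)"
```

```text
clock 2.22 pos [269.2 563.9 489.6] F [-0.4 -0.8 -0.5] w 84.9 j [ 1.38  0.35  0.58 -0.   -1.8  -2.34]
jaw axis 2.1838 tilt z [-0.0011 -0.0027 -1.    ]
shift cm [ -8.2  -31.93  -1.01] norm 32.98 rows 9.0
turn deg (tool) 2.46
```

Call:
{"op": "servo_tool", "data": {"rows": [{"fingers": 8.5, "x": -0.9, "y": -3.5, "z": 0, "turn": 0}, {"fingers": 8.5, "x": -0.9, "y": -3.5, "z": 0, "turn": 0}, {"fingers": 8.5, "x": -0.9, "y": -3.5, "z": 0, "turn": 0}, {"fingers": 8.5, "x": -0.9, "y": -3.5, "z": 0, "turn": 0}, {"fingers": 8.5, "x": -0.9, "y": -3.5, "z": 0, "turn": 0}, {"fingers": 8.5, "x": -0.9, "y": -3.5, "z": 0, "turn": 0}, {"fingers": 8.5, "x": -0.9, "y": -3.5, "z": 0, "turn": 0}, {"fingers": 8.5, "x": -0.9, "y": -3.5, "z": 0, "turn": 0}, {"fingers": 8.5, "x": -0.9, "y": -3.5, "z": 0, "turn": 0}]}}

```text
clock: 2.97
position: [519.1, 353.1, 489.9]
ee_rot: [-0.305, 0.952, -0.0, -0.001]
contact_force: [0.9, 0.9, 0.2]
gripper_width: 84.8
```

```bash
python3 -c "
from h import *
go([620,0,490],.57+np.pi/2)
im,d=arm.get_image('scene');cv2.imwrite('pics/s2.png',im[...,::-1])
print(st()[0]['joint_efforts'])"
```

```text
clock 2.97 pos [519.1 353.1 489.9] F [0.9 0.9 0.2] w 84.8 j [ 0.85  0.36  0.59 -0.   -1.81 -1.81]
jaw axis 2.19 tilt z [-0.0021 -0.0014 -1.    ]
shift cm [ 1.227e+01 -3.461e+01  2.000e-02] norm 36.72 rows 9.0
turn deg (tool) 2.82
[  1.66599769 -42.32032657  19.73124146   3.55514914  -0.06697607
   0.18238812]
```

View pics/s2.png

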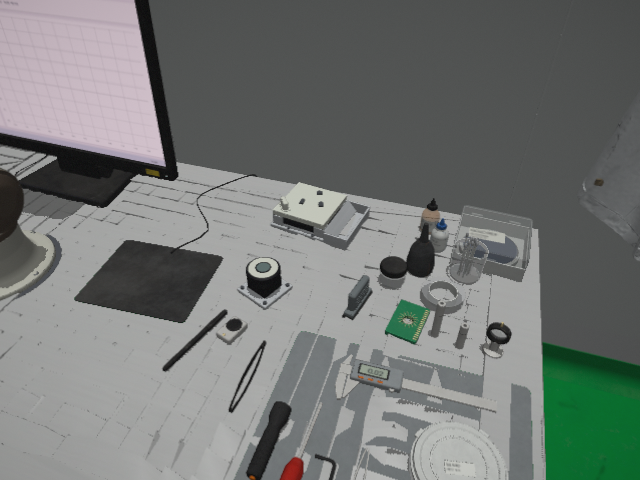

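Call:
{"op": "servo_tool", "data": {"rows": [{"fingers": 8.5, "x": 1.3, "y": -3.7, "z": 0, "turn": 0}, {"fingers": 8.5, "x": 1.3, "y": -3.7, "z": 0, "turn": 0}, {"fingers": 8.5, "x": 1.3, "y": -3.7, "z": 0, "turn": 0}, {"fingers": 8.5, "x": 1.3, "y": -3.7, "z": 0, "turn": 0}, {"fingers": 8.5, "x": 1.3, "y": -3.7, "z": 0, "turn": 0}, {"fingers": 8.5, "x": 1.3, "y": -3.7, "z": 0, "turn": 0}, {"fingers": 8.5, "x": 1.3, "y": -3.7, "z": 0, "turn": 0}, {"fingers": 8.5, "x": 1.3, "y": -3.7, "z": 0, "turn": 0}, {"fingers": 8.5, "x": 1.3, "y": -3.7, "z": 0, "turn": 0}]}}

```text
clock: 3.77
position: [616.0, 13.5, 490.0]
ee_rot: [-0.305, 0.952, 0.0, -0.001]
contact_force: [1.1, 0.8, 0.1]
gripper_width: 84.8
```

```bash
python3 -c "
from h import *
go([553,-383,300],.57+np.pi/2)
print(st()[0]['joint_efforts'])"
cat > ov.py <<'E'
from h import *
import sys
# overlay scraper model
def box(c,yaw,L,W,z0,z1):
    R=np.array([[np.cos(yaw),-np.sin(yaw)],[np.sin(yaw),np.cos(yaw)]])
    q=[(R@[sx*L/2,sy*W/2]+c) for sx,sy in[(-1,-1),(1,-1),(1,1),(-1,1)]]
    return [np.r_[p,z] for z in(z0,z1) for p in q]
E_=[(0,1),(1,2),(2,3),(3,0),(4,5),(5,6),(6,7),(7,4),(0,4),(1,5),(2,6),(3,7)]
def draw(n,fn,boxes,u0,v0,w,h,s,out):
    im=cv2.imread(fn)[v0:v0+h,u0:u0+w];im=cv2.resize(im,None,fx=s,fy=s,interpolation=cv2.INTER_CUBIC)
    for b,col in boxes:
        p=(proj(n,b)-[u0,v0]+.5)*s-.5
        for i,j in E_: cv2.line(im,tuple(int(round(x)) for x in p[i]),tuple(int(round(x)) for x in p[j]),col,1,cv2.LINE_AA)
    cv2.imwrite(out,im)
E
cat > ov1.py <<'E'
from ov import *
c=np.array([551.,-384]);y=.57
B=[(box(c,y,76,20,0,14),(0,0,255)),(box(c,y,58,14,14,48),(0,255,0))]
draw('top','pics/top0.png',B,350,190,70,60,8,'pics/ov_t.png')
draw('scene','pics/scene0.png',B,330,260,60,65,8,'pics/ov_s.png')
a=cv2.imread('pics/ov_t.png');b=cv2.imread('pics/ov_s.png')
h=max(a.shape[0],b.shape[0]);pad=lambda x:cv2.copyMakeBorder(x,0,h-x.shape[0],0,0,0)
cv2.imwrite('pics/ov_1.png',cv2.resize(np.hstack([pad(a),pad(b)]),None,fx=.76,fy=.76))
E
python3 ov1.py
```

```text
clock 3.77 pos [616.   13.5 490. ] F [1.1 0.8 0.1] w 84.8 j [ 0.28  0.33  0.56 -0.   -1.8  -1.24]
jaw axis 2.19 tilt z [-0.0022 -0.     -1.    ]
shift cm [ 28.11 -28.66  19.02] norm 44.42 rows 11.0
turn deg (tool) 2.82
[ 2.44385898e+00 -3.96451771e+01  1.90574098e+01  4.39356923e+00
 -2.27161992e-02 -5.21764588e-01]
```

View pics/ov_1.png

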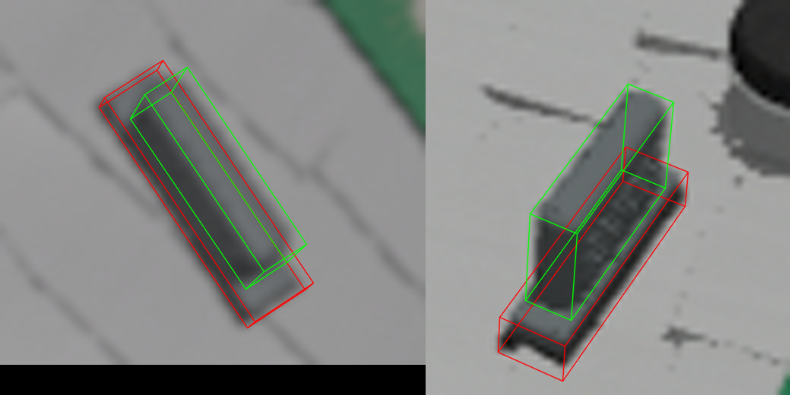

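Call:
{"op": "servo_tool", "data": {"rows": [{"fingers": 8.5, "x": 2.8, "y": -2.85, "z": 0, "turn": 0.3}, {"fingers": 8.5, "x": 2.8, "y": -2.85, "z": 0, "turn": 0.3}, {"fingers": 8.5, "x": 2.8, "y": -2.85, "z": 0, "turn": 0.3}, {"fingers": 8.5, "x": 2.8, "y": -2.85, "z": 0, "turn": 0.3}, {"fingers": 8.5, "x": 2.8, "y": -2.85, "z": 0, "turn": 0.3}, {"fingers": 8.5, "x": 2.8, "y": -2.85, "z": 0, "turn": 0.3}, {"fingers": 8.5, "x": 2.8, "y": -2.85, "z": 0, "turn": 0.3}, {"fingers": 8.5, "x": 2.8, "y": -2.85, "z": 0, "turn": 0.3}, {"fingers": 8.5, "x": 2.8, "y": -2.85, "z": 0, "turn": 0.3}, {"fingers": 8.5, "x": 2.8, "y": -2.85, "z": 0, "turn": 0.1}]}}

```text
clock: 4.6
position: [543.4, -379.3, 489.9]
ee_rot: [-0.281, 0.96, 0.001, -0.001]
contact_force: [0.6, -0.8, -0.0]
gripper_width: 85.3
```

Call:
{"op": "servo_tool", "data": {"rows": [{"fingers": 8.5, "x": 0, "y": 0, "z": 4, "turn": 0}, {"fingers": 8.5, "x": 0, "y": 0, "z": 4, "turn": 0}, {"fingers": 8.5, "x": 0, "y": 0, "z": 4, "turn": 0}, {"fingers": 8.5, "x": 0, "y": 0, "z": 4, "turn": 0}, {"fingers": 8.5, "x": 0, "y": 0, "z": 4, "turn": 0}, {"fingers": 8.5, "x": 0, "y": 0, "z": 4, "turn": 0}, {"fingers": 8.5, "x": 0, "y": 0, "z": 4, "turn": 0}, {"fingers": 8.5, "x": 0, "y": 0, "z": 2, "turn": 0}, {"fingers": 8.5, "x": 0, "y": 0, "z": 0, "turn": 0}]}}

```text
clock: 5.35
position: [540.2, -375.5, 183.2]
ee_rot: [-0.281, 0.96, 0.005, -0.005]
contact_force: [-0.1, 0.4, -0.5]
gripper_width: 85.0
```

```bash
python3 -c "
from h import *
go([552,-383,20],.57+np.pi/2)
im,d=arm.get_image('scene');cv2.imwrite('pics/s3.png',im[...,::-1]);crop(im[...,::-1],250,80,200,260,2.3,'pics/s3c.png')
im,d=arm.get_image('top');cv2.imwrite('pics/t3.png',im[...,::-1])
"
```

```text
clock 5.35 pos [ 540.2 -375.5  183.2] F [-0.1  0.4 -0.5] w 85.0 j [-0.36  0.48  0.04 -0.   -1.14 -0.64]
jaw axis 2.1397 tilt z [-0.0131  0.0075 -0.9999]
shift cm [-0.71 -1.49 16.3 ] norm 16.38 rows 4.0
turn deg (tool) -0.06
```

View pics/s3c.png

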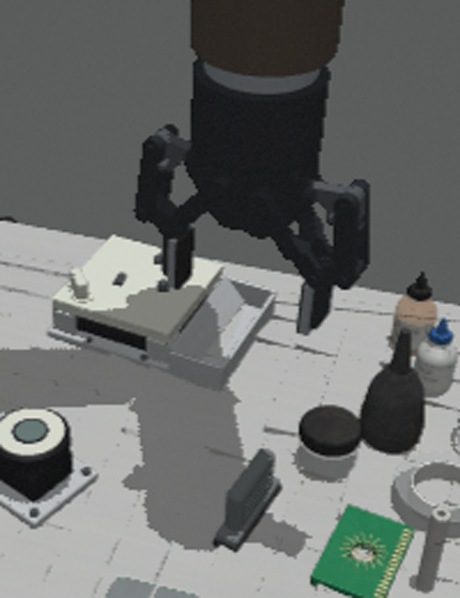

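Call:
{"op": "servo_tool", "data": {"rows": [{"fingers": 4.5, "x": -0.35, "y": -0.75, "z": 3, "turn": 0}, {"fingers": 4.5, "x": -0.35, "y": -0.75, "z": 3, "turn": 0}, {"fingers": 4.5, "x": 0, "y": 0, "z": 2, "turn": 0}, {"fingers": 4.5, "x": 0, "y": 0, "z": 0, "turn": 0}, {"fingers": 4.5, "x": 0, "y": 0, "z": 0, "turn": 0}]}}

```text
clock: 5.87
position: [558.8, -387.2, 112.8]
ee_rot: [-0.281, 0.96, -0.001, 0.0]
contact_force: [0.4, 0.9, 0.9]
gripper_width: 45.0
```

```bash
python3 -c "
from h import *
print(atz('top',369,170,40))
go([552,-383,20],.57+np.pi/2)
im,d=arm.get_image('scene');crop(im[...,::-1],250,80,200,260,2.3,'pics/s4c.png')
im,d=arm.get_image('top');crop(im[...,::-1],320,120,160,120,5,'pics/t4c.png')
"
```

```text
[ 633.38319951 -357.5305038    40.        ]
clock 5.87 pos [ 558.8 -387.2  112.8] F [0.4 0.9 0.9] w 45.0 j [-0.37  0.57  0.    0.   -1.   -0.63]
jaw axis 2.1413 tilt z [ 0.0012 -0.0014 -1.    ]
shift cm [0.35 0.73 9.28] norm 9.31 rows 3.0
turn deg (tool) 0.03
```

View pics/s4c.png

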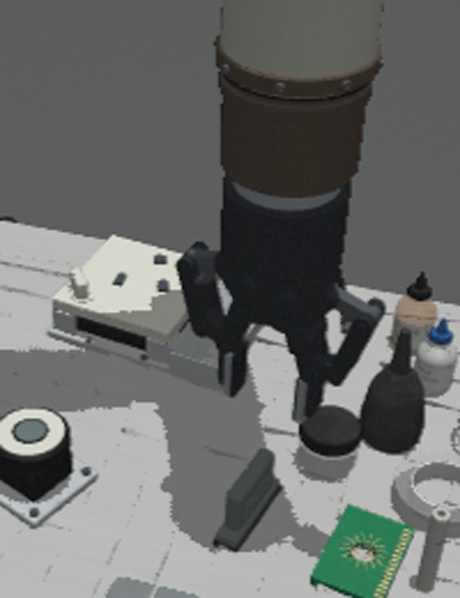

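View pics/t4c.png

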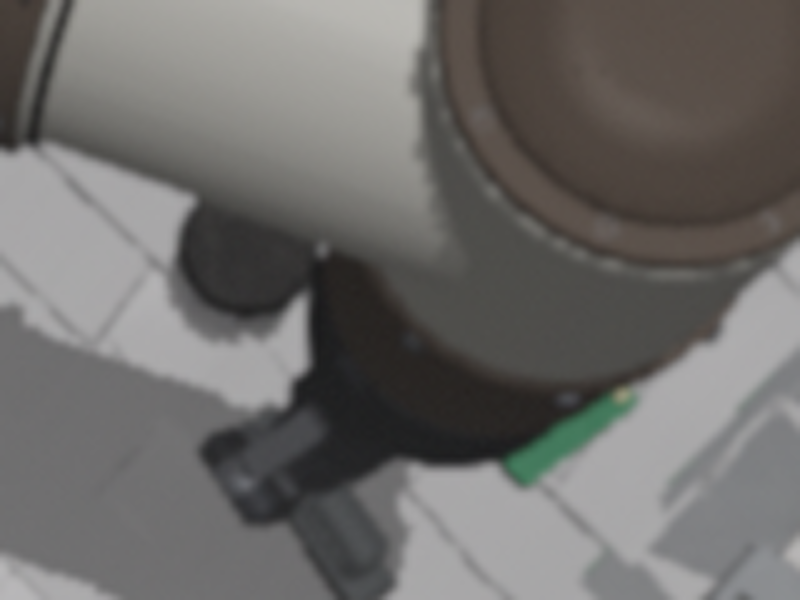

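Call:
{"op": "servo_tool", "data": {"rows": [{"fingers": 4.5, "x": 0.35, "y": 0.73, "z": 2, "turn": 0}, {"fingers": 4.5, "x": 0, "y": 0, "z": 2, "turn": 0}, {"fingers": 4.5, "x": 0, "y": 0, "z": 2, "turn": 0}, {"fingers": 4.5, "x": 0, "y": 0, "z": 2, "turn": 0}, {"fingers": 4.5, "x": 0, "y": 0, "z": 1, "turn": 0}, {"fingers": 4.5, "x": 0, "y": 0, "z": 0, "turn": 0}, {"fingers": 4.5, "x": 0, "y": 0, "z": 0, "turn": 0}, {"fingers": 4.5, "x": 0, "y": 0, "z": 0, "turn": 0}]}}

```text
clock: 6.63
position: [552.6, -383.1, 23.6]
ee_rot: [-0.281, 0.96, -0.001, 0.001]
contact_force: [0.5, 0.4, 0.3]
gripper_width: 45.2
```

```bash
python3 -c "
from h import *
go([552,-383,20],.57+np.pi/2)
im,d=arm.get_image('scene');crop(im[...,::-1],300,200,120,130,5,'pics/s5c.png')
"
```

```text
clock 6.63 pos [ 552.6 -383.1   23.6] F [0.5 0.4 0.3] w 45.2 j [-0.37  0.65 -0.1   0.   -0.82 -0.63]
jaw axis 2.1414 tilt z [ 0.0035 -0.002  -1.    ]
shift cm [0.05 0.04 0.36] norm 0.37 rows 1.0
turn deg (tool) 0.03
```

View pics/s5c.png

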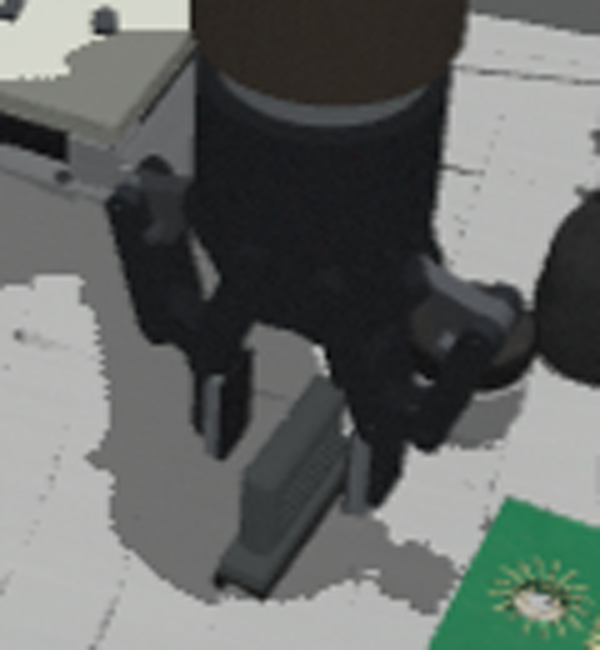

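Call:
{"op": "servo_tool", "data": {"rows": [{"fingers": 4.0, "x": 0, "y": 0, "z": 0.3, "turn": 0}, {"fingers": 3.2, "x": 0, "y": 0, "z": 0, "turn": 0}, {"fingers": 2.4, "x": 0, "y": 0, "z": 0, "turn": 0}, {"fingers": 1.8, "x": 0, "y": 0, "z": 0, "turn": 0}, {"fingers": 1.2, "x": 0, "y": 0, "z": 0, "turn": 0}, {"fingers": 0.6, "x": 0, "y": 0, "z": 0, "turn": 0}, {"fingers": 0, "x": 0, "y": 0, "z": 0, "turn": 0}, {"fingers": 0, "x": 0, "y": 0, "z": 0, "turn": 0}, {"fingers": 0, "x": 0, "y": 0, "z": 0, "turn": 0}]}}

```text
clock: 7.43
position: [551.4, -382.5, 18.6]
ee_rot: [-0.281, 0.96, -0.0, 0.0]
contact_force: [0.5, -0.5, 2.4]
gripper_width: 12.9
```

```bash
python3 -c "
from h import *
go([552,-383,20],.57+np.pi/2)
"
```

```text
clock 7.43 pos [ 551.4 -382.5   18.6] F [ 0.5 -0.5  2.4] w 12.9 j [-0.37  0.66 -0.1   0.   -0.81 -0.63]
jaw axis 2.141 tilt z [ 5.e-04 -4.e-04 -1.e+00]
shift cm [-0.02 -0.08 -0.14] norm 0.16 rows 1.0
turn deg (tool) 0.01
```

Call:
{"op": "servo_tool", "data": {"rows": [{"fingers": 0, "x": 0, "y": 0, "z": -1, "turn": 0}, {"fingers": 0, "x": 0, "y": 0, "z": -2, "turn": 0}, {"fingers": 0, "x": 0, "y": 0, "z": -3, "turn": 0}, {"fingers": 0, "x": 0, "y": 0, "z": -3, "turn": 0}, {"fingers": 0, "x": 0, "y": 0, "z": -3, "turn": -2}, {"fingers": 0, "x": 0, "y": 0, "z": -1.2, "turn": -2}, {"fingers": 0, "x": 0, "y": 0, "z": 0, "turn": 0}, {"fingers": 0, "x": 0, "y": 0, "z": 0, "turn": 0}]}}

```text
clock: 8.1
position: [550.9, -382.0, 150.7]
ee_rot: [-0.314, 0.949, 0.0, 0.0]
contact_force: [-1.0, -0.1, -2.1]
gripper_width: 13.3
```

```bash
cat >> h.py <<'E'
NC=np.array([585.8,-127.8]);NY=.641
NR=np.array([[np.cos(NY),-np.sin(NY)],[np.sin(NY),np.cos(NY)]])
def N(x,y,z): return np.r_[NC+NR@[x,y],z]
def inN():
    p=arm.read_state()['position'];return (NR.T@(p[:2]-NC)).round(1)
E
python3 -c "
from h import *
go(N(16.5,37,130),NY+np.pi/2)
im,d=arm.get_image('scene');cv2.imwrite('pics/s6.png',im[...,::-1]);crop(im[...,::-1],290,150,120,130,5,'pics/s6c.png')
im,d=arm.get_image('top');cv2.imwrite('pics/t6.png',im[...,::-1])
"
```

```text
clock 8.1 pos [ 550.9 -382.   150.7] F [-1.  -0.1 -2.1] w 13.3 j [-0.37  0.52  0.02 -0.   -1.07 -0.57]
jaw axis 2.2093 tilt z [ 9.e-04  5.e-04 -1.e+00]
shift cm [-19.59  22.04   2.09] norm 29.56 rows 8.0
turn deg (tool) -0.14
```

View pics/s6c.png

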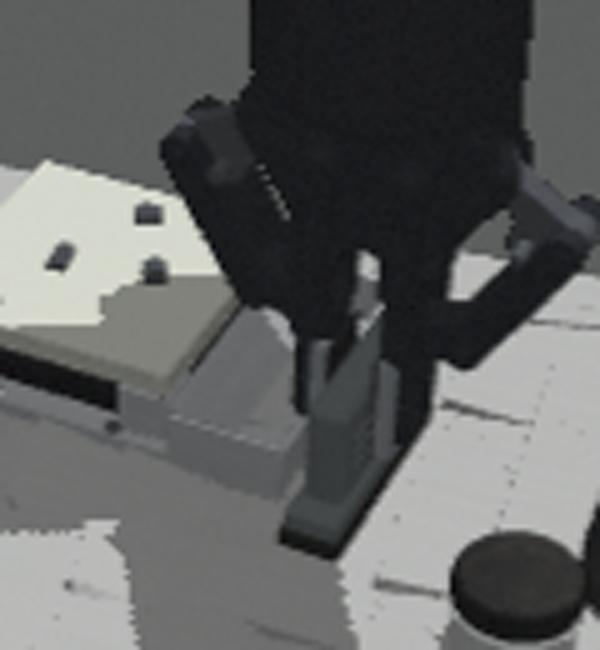

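```bash
cat > ov2.py <<'E'
from ov import *
c=np.array([550.9,-382]);y=.6385;z=132.1
B=[(box(c,y,76,20,z,z+14),(0,0,255)),(box(c,y,58,14,z+14,z+48),(0,255,0))]
draw('scene','pics/s6.png',B,330,190,60,85,8,'pics/ov_2.png')
E
python3 ov2.py
```

```text
(no output)
```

View pics/ov_2.png

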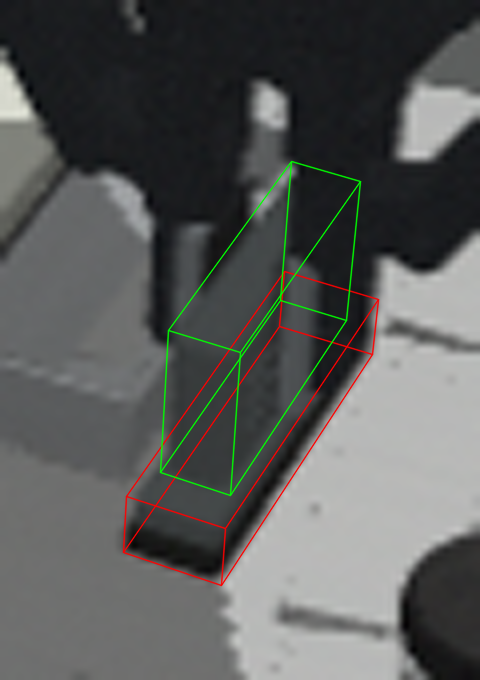

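Call:
{"op": "servo_tool", "data": {"rows": [{"fingers": 0, "x": -1.5, "y": 1.7, "z": 0, "turn": 0}, {"fingers": 0, "x": -2.6, "y": 2.9, "z": 0, "turn": 0}, {"fingers": 0, "x": -2.6, "y": 2.9, "z": 0, "turn": 0}, {"fingers": 0, "x": -2.6, "y": 2.9, "z": 0, "turn": 0}, {"fingers": 0, "x": -2.6, "y": 2.9, "z": 0.5, "turn": 0}, {"fingers": 0, "x": -2.6, "y": 2.9, "z": 0.5, "turn": 0}, {"fingers": 0, "x": -2.6, "y": 2.9, "z": 0.5, "turn": 0}, {"fingers": 0, "x": -2.5, "y": 2.94, "z": 0.5, "turn": 0}, {"fingers": 0, "x": 0, "y": 0, "z": 0, "turn": -0.1}, {"fingers": 0, "x": 0, "y": 0, "z": 0, "turn": 0}]}}

```text
clock: 9.03
position: [575.7, -86.3, 128.2]
ee_rot: [-0.317, 0.948, 0.001, -0.002]
contact_force: [0.3, -0.1, -0.1]
gripper_width: 13.2
```

Call:
{"op": "servo_tool", "data": {"rows": [{"fingers": 0, "x": 0, "y": 0, "z": 2, "turn": 0}, {"fingers": 0, "x": 0, "y": 0, "z": 2, "turn": 0}, {"fingers": 0, "x": 0, "y": 0, "z": 0, "turn": 0}, {"fingers": 0, "x": 0, "y": 0, "z": 0, "turn": 0}]}}

```text
clock: 9.37
position: [575.5, -89.7, 88.7]
ee_rot: [-0.315, 0.949, 0.0, -0.002]
contact_force: [0.9, -0.5, 0.2]
gripper_width: 13.4
```

```bash
python3 -c "
from h import *
go(N(16.5,37,61.5),NY+np.pi/2);print(inN())
im,d=arm.get_image('scene');cv2.imwrite('pics/s7.png',im[...,::-1]);crop(im[...,::-1],260,140,120,110,6,'pics/s7c.png')
im,d=arm.get_image('top');cv2.imwrite('pics/t7.png',im[...,::-1])
"
```

```text
clock 9.37 pos [575.5 -89.7  88.7] F [ 0.9 -0.5  0.2] w 13.4 j [ 0.12  0.45 -0.28  0.   -0.84 -1.05]
jaw axis 2.2107 tilt z [-4.5e-03 -7.0e-04 -1.0e+00]
shift cm [-0.21  0.02  2.72] norm 2.73 rows 1.0
turn deg (tool) -0.06
[14.5 36.7]
```

View pics/s7c.png

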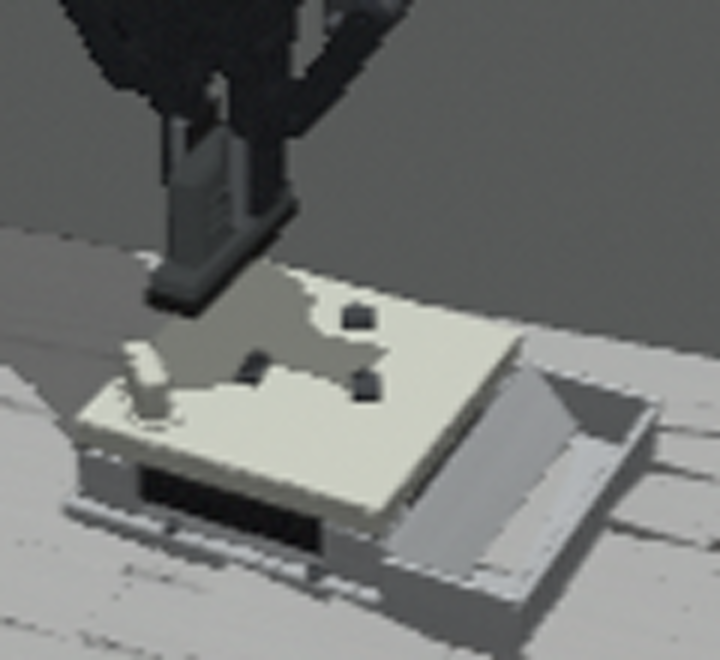

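View pics/t7.png

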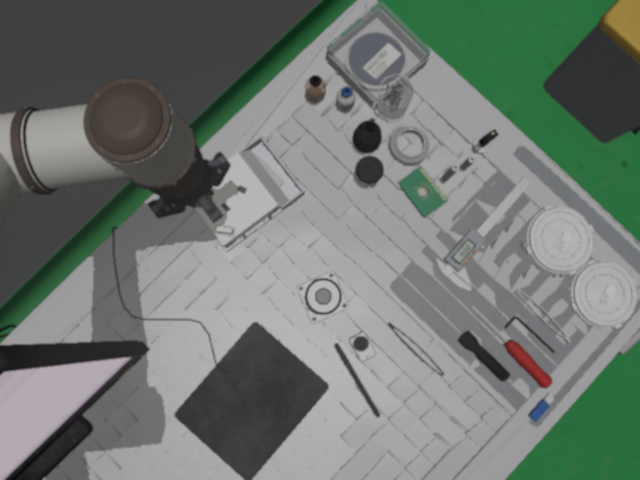

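Call:
{"op": "servo_tool", "data": {"rows": [{"fingers": 0, "x": -0.2, "y": 0, "z": 1, "turn": 0}, {"fingers": 0, "x": 0, "y": 0, "z": 1, "turn": 0}, {"fingers": 0, "x": 0, "y": 0, "z": 0.2, "turn": 0}, {"fingers": 0, "x": 0, "y": 0, "z": 0, "turn": 0}, {"fingers": 0, "x": 0, "y": 0, "z": 0, "turn": 0}]}}

```text
clock: 9.88
position: [578.3, -87.4, 68.1]
ee_rot: [-0.315, 0.949, -0.0, -0.0]
contact_force: [0.3, -0.4, -1.2]
gripper_width: 13.5
```

```bash
python3 -c "
from h import *
go(N(16.5,37,61.3),NY+np.pi/2);print(inN())
im,d=arm.get_image('scene');cv2.imwrite('pics/s8.png',im[...,::-1]);crop(im[...,::-1],260,140,120,110,6,'pics/s8c.png')
im,d=arm.get_image('top');cv2.imwrite('pics/t8.png',im[...,::-1]);crop(im[...,::-1],175,130,140,120,5,'pics/t8c.png')
"
```

```text
clock 9.88 pos [578.3 -87.4  68.1] F [ 0.3 -0.4 -1.2] w 13.5 j [ 0.13  0.48 -0.29  0.   -0.8  -1.06]
jaw axis 2.2125 tilt z [-6.e-04 -2.e-04 -1.e+00]
shift cm [0.17 0.01 0.68] norm 0.7 rows 1.0
turn deg (tool) 0.04
[18.2 36.9]
```

View pics/s8c.png

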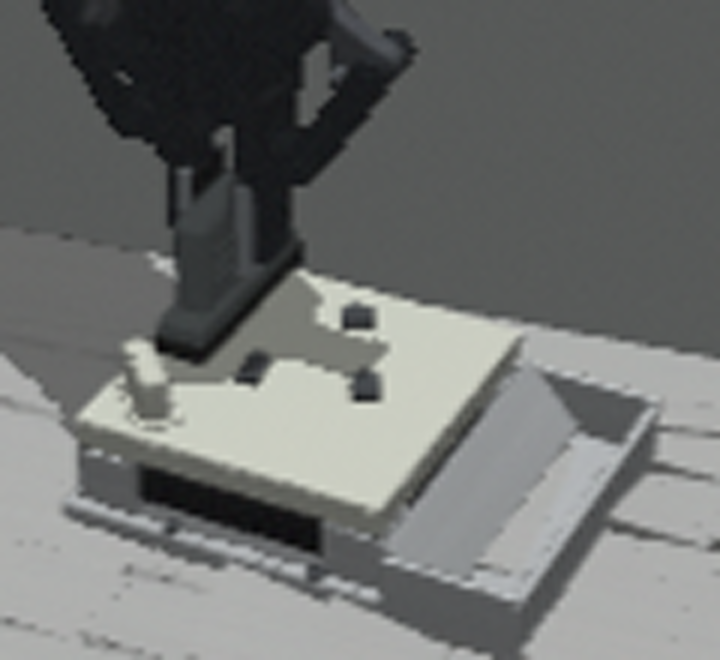

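View pics/t8c.png

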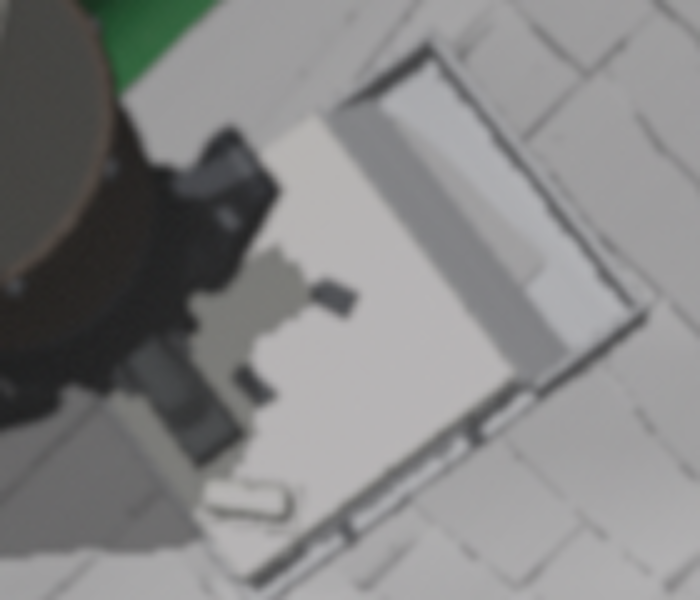

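Call:
{"op": "servo_tool", "data": {"rows": [{"fingers": 0, "x": 0.1, "y": 0, "z": 0.4, "turn": 0}, {"fingers": 0, "x": 0, "y": 0, "z": 0.2, "turn": 0}, {"fingers": 0, "x": 0, "y": 0, "z": 0, "turn": 0}, {"fingers": 0, "x": 0, "y": 0, "z": 0, "turn": 0}]}}

```text
clock: 10.32
position: [577.5, -87.9, 62.2]
ee_rot: [-0.315, 0.949, 0.0, -0.0]
contact_force: [0.6, 0.4, -1.6]
gripper_width: 13.0
```

```bash
python3 -c "
from h import *
go(N(17,-52,61.3),NY+np.pi/2);print(inN())
im,d=arm.get_image('scene');cv2.imwrite('pics/s9.png',im[...,::-1]);crop(im[...,::-1],270,170,80,70,9,'pics/s9c.png')
"
```

```text
clock 10.32 pos [577.5 -87.9  62.2] F [ 0.6  0.4 -1.6] w 13.0 j [ 0.13  0.49 -0.3   0.   -0.78 -1.06]
jaw axis 2.2124 tilt z [-3.e-04 -1.e-04 -1.e+00]
shift cm [ 0.02 -8.9   0.09] norm 8.9 rows 3.0
turn deg (tool) 0.03
[17.2 37. ]
```

View pics/s9c.png

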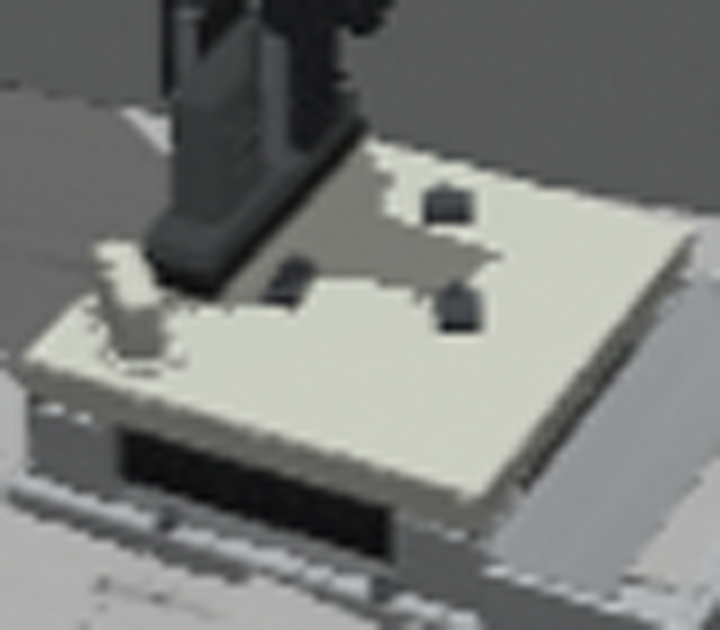

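Call:
{"op": "servo_tool", "data": {"rows": [{"fingers": 0, "x": 0, "y": 0, "z": 0.07, "turn": 0}, {"fingers": 0, "x": 0, "y": -0.4, "z": 0, "turn": 0}, {"fingers": 0, "x": 0, "y": -0.5, "z": 0, "turn": 0}, {"fingers": 0, "x": 0, "y": -0.5, "z": 0, "turn": 0}, {"fingers": 0, "x": 0, "y": -0.5, "z": 0, "turn": 0}, {"fingers": 0, "x": 0, "y": -0.5, "z": 0, "turn": 0}, {"fingers": 0, "x": 0, "y": -0.5, "z": 0, "turn": 0}, {"fingers": 0, "x": 0, "y": -0.5, "z": 0, "turn": 0}, {"fingers": 0, "x": 0, "y": -0.3, "z": 0, "turn": 0}, {"fingers": 0, "x": 0, "y": 0, "z": 0, "turn": 0}]}}

```text
clock: 11.2
position: [600.1, -118.2, 61.5]
ee_rot: [-0.315, 0.949, -0.0, 0.0]
contact_force: [0.8, 1.0, -0.9]
gripper_width: 13.2
```

```bash
python3 -c "
from h import *
go(N(17,-53,61.3),NY+np.pi/2);print(inN())
im,d=arm.get_image('scene');cv2.imwrite('pics/s10.png',im[...,::-1]);crop(im[...,::-1],270,170,80,70,9,'pics/s10c.png')
"
```

```text
clock 11.2 pos [ 600.1 -118.2   61.5] F [ 0.8  1.  -0.9] w 13.2 j [ 0.07  0.53 -0.23  0.   -0.81 -1.  ]
jaw axis 2.2116 tilt z [ 3.e-04 -1.e-04 -1.e+00]
shift cm [ 0.02 -5.21  0.02] norm 5.21 rows 2.0
turn deg (tool) -0.01
[17.2 -0.9]
```

View pics/s10c.png

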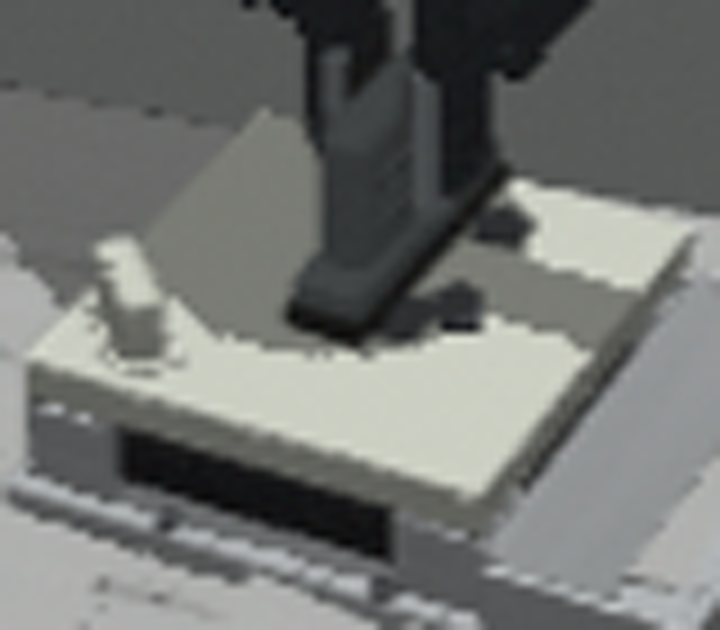

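Call:
{"op": "servo_tool", "data": {"rows": [{"fingers": 0, "x": 0, "y": -0.4, "z": 0, "turn": 0}, {"fingers": 0, "x": 0, "y": -0.5, "z": 0, "turn": 0}, {"fingers": 0, "x": 0, "y": -0.6, "z": 0, "turn": 0}, {"fingers": 0, "x": 0, "y": -0.6, "z": 0, "turn": 0}, {"fingers": 0, "x": 0, "y": -0.7, "z": 0, "turn": 0}, {"fingers": 0, "x": 0, "y": -0.7, "z": 0, "turn": 0}, {"fingers": 0, "x": 0, "y": -0.7, "z": 0, "turn": 0}, {"fingers": 0, "x": 0, "y": -0.7, "z": 0, "turn": 0}, {"fingers": 0, "x": 0, "y": -0.6, "z": 0, "turn": 0}, {"fingers": 0, "x": 0, "y": 0, "z": 0, "turn": 0}]}}

```text
clock: 12.08
position: [633.5, -162.8, 61.5]
ee_rot: [-0.315, 0.949, -0.0, 0.0]
contact_force: [-0.0, -0.5, -1.9]
gripper_width: 13.1
```

```bash
python3 -c "
from h import *
go(N(17,-53,61.3),NY+np.pi/2);print(inN())
im,d=arm.get_image('scene');cv2.imwrite('pics/s11.png',im[...,::-1]);crop(im[...,::-1],270,170,110,80,7,'pics/s11c.png')
"
```

```text
clock 12.08 pos [ 633.5 -162.8   61.5] F [-0.  -0.5 -1.9] w 13.1 j [-0.    0.58 -0.12  0.   -0.87 -0.93]
jaw axis 2.2114 tilt z [ 7.e-04 -3.e-04 -1.e+00]
shift cm [0.03 0.35 0.02] norm 0.36 rows 1.0
turn deg (tool) -0.02
[ 17.3 -56.5]
```

View pics/s11c.png

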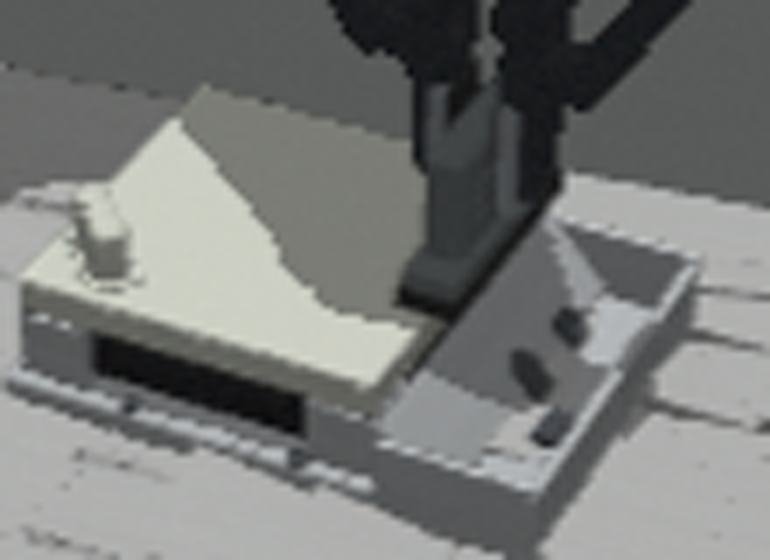

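Call:
{"op": "servo_tool", "data": {"rows": [{"fingers": 0, "x": 0, "y": 0, "z": -1, "turn": 0}, {"fingers": 0, "x": 0, "y": 0, "z": -2.5, "turn": 0}, {"fingers": 0, "x": 0, "y": 0, "z": -2.5, "turn": 0}, {"fingers": 0, "x": 0, "y": 0, "z": -2, "turn": 0}, {"fingers": 0, "x": 0, "y": 0, "z": 0, "turn": 0}, {"fingers": 0, "x": 0, "y": 0, "z": 0, "turn": 0}]}}

```text
clock: 12.63
position: [633.3, -161.2, 143.8]
ee_rot: [-0.315, 0.949, -0.001, 0.002]
contact_force: [-0.4, 0.2, -2.4]
gripper_width: 12.8
```

```bash
python3 -c "
from h import *
go([551,-382,60],NY+np.pi/2);print(inN())
im,d=arm.get_image('scene');cv2.imwrite('pics/s12.png',im[...,::-1]);crop(im[...,::-1],270,170,110,80,7,'pics/s12c.png')
"
```

```text
clock 12.63 pos [ 633.3 -161.2  143.8] F [-0.4  0.2 -2.4] w 12.8 j [-0.    0.5  -0.04 -0.   -1.03 -0.93]
jaw axis 2.2127 tilt z [ 3.9e-03  2.0e-04 -1.0e+00]
shift cm [ 19.83 -12.74   8.35] norm 25.01 rows 7.0
turn deg (tool) 0.05
[ 18.  -55.2]
```

View pics/s12c.png

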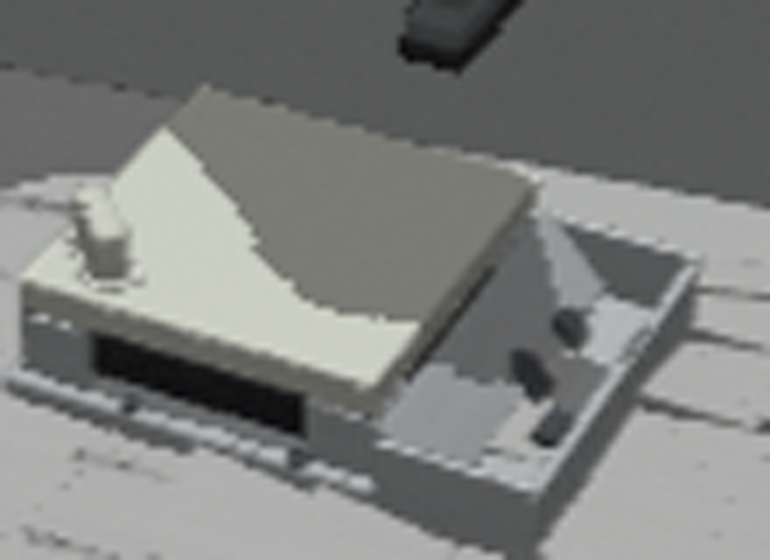

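Call:
{"op": "servo_tool", "data": {"rows": [{"fingers": 0, "x": 1.5, "y": -1.0, "z": 0, "turn": 0}, {"fingers": 0, "x": 3.1, "y": -1.95, "z": 0, "turn": 0}, {"fingers": 0, "x": 3.1, "y": -1.95, "z": 0, "turn": 0}, {"fingers": 0, "x": 3.1, "y": -1.95, "z": 0, "turn": 0}, {"fingers": 0, "x": 3.1, "y": -1.95, "z": 0, "turn": 0}, {"fingers": 0, "x": 3.1, "y": -1.95, "z": 0, "turn": 0}, {"fingers": 0, "x": 2.8, "y": -1.95, "z": 2, "turn": 0}, {"fingers": 0, "x": 0, "y": 0, "z": 3, "turn": 0}, {"fingers": 0, "x": 0, "y": 0, "z": 3, "turn": 0}, {"fingers": 0, "x": 0, "y": 0, "z": 0, "turn": 0}]}}

```text
clock: 13.52
position: [544.0, -379.7, 53.0]
ee_rot: [-0.314, 0.95, 0.006, -0.006]
contact_force: [-2.3, 0.8, -1.9]
gripper_width: 13.1
```

Call:
{"op": "servo_tool", "data": {"rows": [{"fingers": 0, "x": 0, "y": 0, "z": 1, "turn": 0}, {"fingers": 0, "x": 0, "y": 0, "z": 1, "turn": 0}, {"fingers": 0, "x": 0, "y": 0, "z": 0, "turn": 0}, {"fingers": 0, "x": 0, "y": 0, "z": 0, "turn": 0}]}}

```text
clock: 13.85
position: [550.6, -381.5, 42.1]
ee_rot: [-0.316, 0.949, -0.0, 0.0]
contact_force: [-0.2, -0.1, -1.2]
gripper_width: 13.2
```

```bash
python3 -c "
from h import *
go([551,-382,18.7],NY+np.pi/2);print(inN())
im,d=arm.get_image('scene');crop(im[...,::-1],300,220,120,110,6,'pics/s13c.png')
"
```

```text
clock 13.85 pos [ 550.6 -381.5   42.1] F [-0.2 -0.1 -1.2] w 13.2 j [-0.36  0.63 -0.09  0.   -0.85 -0.56]
jaw axis 2.2134 tilt z [ 4.e-04 -4.e-04 -1.e+00]
shift cm [-0.   -0.06  2.34] norm 2.35 rows 1.0
turn deg (tool) 0.09
[-179.9 -182.3]
```

View pics/s13c.png

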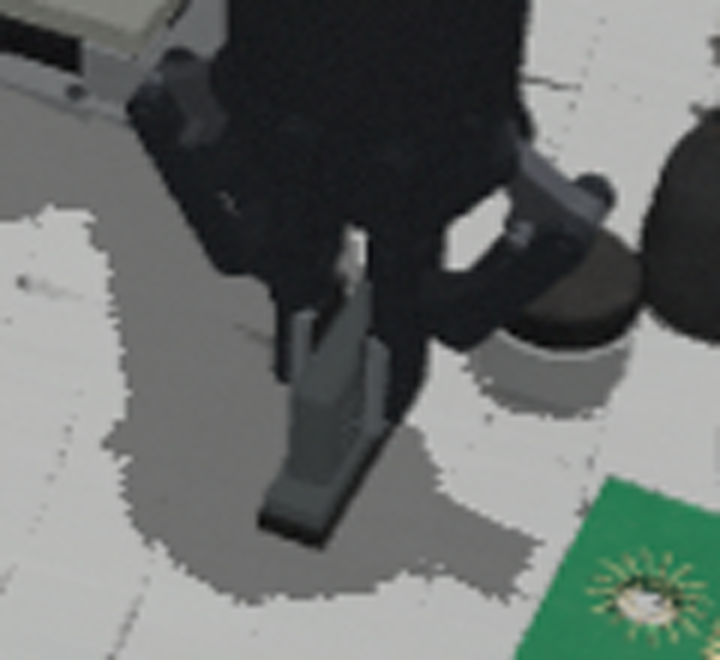

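Call:
{"op": "servo_tool", "data": {"rows": [{"fingers": 0, "x": 0, "y": 0, "z": 1, "turn": 0}, {"fingers": 0, "x": 0, "y": 0, "z": 0.8, "turn": 0}, {"fingers": 0, "x": 0, "y": 0, "z": 0.45, "turn": 0}, {"fingers": 0, "x": 0, "y": 0, "z": 0.1, "turn": 0}, {"fingers": 0, "x": 0, "y": 0, "z": 0, "turn": 0}, {"fingers": 0, "x": 0, "y": 0, "z": 0, "turn": 0}]}}

```text
clock: 14.4
position: [549.9, -381.7, 18.6]
ee_rot: [-0.315, 0.949, 0.0, -0.0]
contact_force: [-1.5, 2.1, 4.2]
gripper_width: 12.9
```

Foot is on the desk (4 N up). Release.

Call:
{"op": "servo_tool", "data": {"rows": [{"fingers": 1.4, "x": 0, "y": 0, "z": 0, "turn": 0}, {"fingers": 2.0, "x": 0, "y": 0, "z": 0, "turn": 0}, {"fingers": 3.0, "x": 0, "y": 0, "z": 0, "turn": 0}, {"fingers": 4.5, "x": 0, "y": 0, "z": 0, "turn": 0}, {"fingers": 4.5, "x": 0, "y": 0, "z": 0, "turn": 0}, {"fingers": 4.5, "x": 0, "y": 0, "z": -1, "turn": 0}, {"fingers": 4.5, "x": 0, "y": 0, "z": -3, "turn": 0}, {"fingers": 4.5, "x": 0, "y": 0, "z": -4, "turn": 0}, {"fingers": 4.5, "x": 0, "y": 0, "z": -4, "turn": 0}, {"fingers": 4.5, "x": 0, "y": 0, "z": -1, "turn": 0}]}}

```text
clock: 15.23
position: [553.3, -384.1, 157.1]
ee_rot: [-0.316, 0.949, -0.005, 0.004]
contact_force: [1.0, -0.4, 0.7]
gripper_width: 45.4
```

```bash
python3 -c "
from h import *
go(N(-39,39,150),NY+3*np.pi/4);print(inN())
im,d=arm.get_image('scene');cv2.imwrite('pics/s14.png',im[...,::-1])
im,d=arm.get_image('top');cv2.imwrite('pics/t14.png',im[...,::-1]);crop(im[...,::-1],175,130,140,120,5,'pics/t14c.png')
"
```

```text
clock 15.23 pos [ 553.3 -384.1  157.1] F [ 1.  -0.4  0.7] w 45.4 j [-0.37  0.51  0.02  0.   -1.07 -0.56]
jaw axis 2.2139 tilt z [ 0.0118 -0.0076 -0.9999]
shift cm [-14.07  22.48   0.48] norm 26.52 rows 7.0
turn deg (tool) -44.88
[-179.3 -186. ]
```

View pics/s14.png

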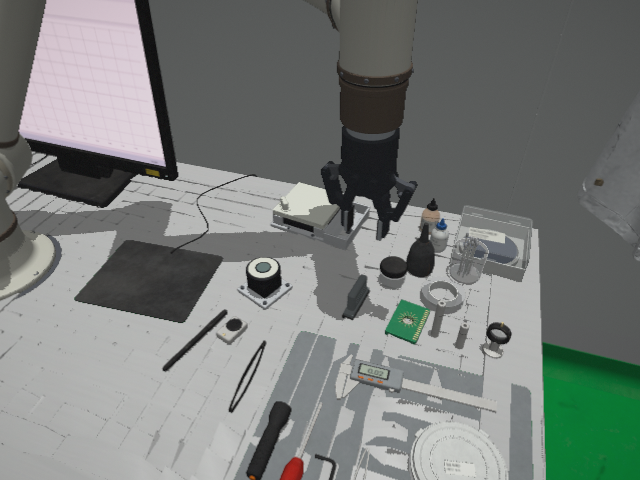

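View pics/t14c.png

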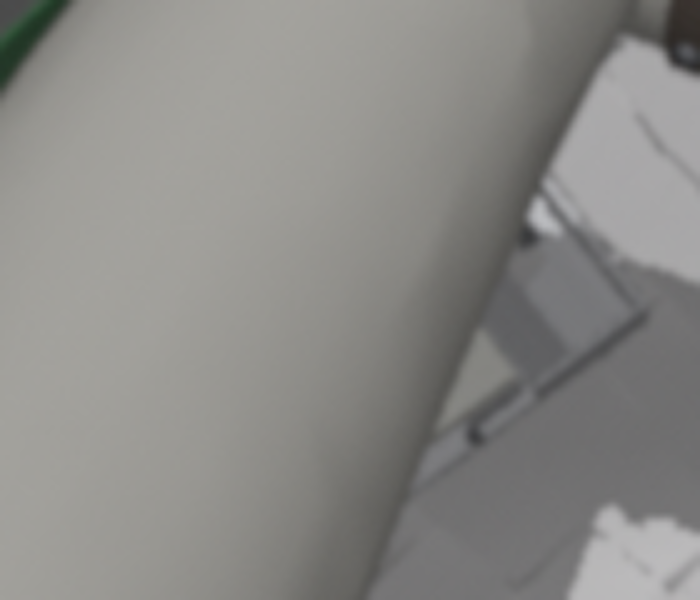

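Call:
{"op": "servo_tool", "data": {"rows": [{"fingers": 4.5, "x": 0, "y": 0, "z": 0, "turn": -7}, {"fingers": 4.5, "x": 0, "y": 0, "z": 0, "turn": -7}, {"fingers": 4.5, "x": 0, "y": 0, "z": 0, "turn": -7}, {"fingers": 4.5, "x": 0, "y": 0, "z": 0, "turn": -7}, {"fingers": 4.5, "x": 0, "y": 0, "z": 0, "turn": -7}, {"fingers": 4.5, "x": 0, "y": 0, "z": 0, "turn": -7}, {"fingers": 4.5, "x": 0, "y": 0, "z": 0, "turn": -2.9}, {"fingers": 4.5, "x": 0, "y": 0, "z": 0, "turn": 0}]}}

```text
clock: 16.0
position: [549.4, -381.6, 147.2]
ee_rot: [-0.654, 0.756, 0.001, -0.0]
contact_force: [-0.1, -0.0, -0.8]
gripper_width: 44.9
```

```bash
python3 -c "
from h import *
print(N(-39,39,60))
go(N(-39,39,110),NY+3*np.pi/4)
S=lambda U,V:((U+.5)/7-.5+270,(V+.5)/7-.5+170)
for U,V in [(92,193),(78,190),(107,225)]: print(atz('scene',*S(U,V),60))
"
```

```text
[ 531.2196794 -119.863464    60.       ]
clock 16.0 pos [ 549.4 -381.6  147.2] F [-0.1 -0.  -0.8] w 44.9 j [-0.37  0.52  0.01 -0.   -1.06  0.22]
jaw axis 2.9966 tilt z [-1.7e-03  9.0e-04 -1.0e+00]
shift cm [-25.63   5.58   3.74] norm 26.5 rows 7.0
turn deg (tool) -0.04
[ 533.38750658 -110.51878921   60.        ]
[ 530.380034   -107.33594692   60.        ]
[ 530.88397041 -127.00220896   60.        ]
```

Call:
{"op": "servo_tool", "data": {"rows": [{"fingers": 4.5, "x": -2, "y": 0.4, "z": 0, "turn": 0}, {"fingers": 4.5, "x": -3.9, "y": 0.86, "z": 0, "turn": 0}, {"fingers": 4.5, "x": -3.9, "y": 0.86, "z": 0, "turn": 0}, {"fingers": 4.5, "x": -3.9, "y": 0.86, "z": 0, "turn": 0}, {"fingers": 4.5, "x": -3.9, "y": 0.86, "z": 0, "turn": 0}, {"fingers": 4.5, "x": -3.9, "y": 0.86, "z": 1, "turn": 0}, {"fingers": 4.5, "x": -3.9, "y": 0.86, "z": 1, "turn": 0}, {"fingers": 4.5, "x": -0.2, "y": 0, "z": 1.5, "turn": 0}, {"fingers": 4.5, "x": 0, "y": 0, "z": 1.5, "turn": 0}, {"fingers": 4.5, "x": 0, "y": 0, "z": 0, "turn": 0}]}}

```text
clock: 16.83
position: [529.7, -119.3, 95.2]
ee_rot: [-0.654, 0.757, 0.002, -0.002]
contact_force: [-0.7, -1.6, 0.0]
gripper_width: 44.8
```

Call:
{"op": "servo_tool", "data": {"rows": [{"fingers": 4.5, "x": 0, "y": 0, "z": 0, "turn": 0}, {"fingers": 4.5, "x": 0, "y": 0, "z": 0, "turn": 0}, {"fingers": 4.5, "x": 0, "y": 0, "z": 0, "turn": 0}]}}

```text
clock: 17.08
position: [532.7, -121.1, 99.0]
ee_rot: [-0.653, 0.757, -0.001, 0.001]
contact_force: [0.0, -0.3, -0.5]
gripper_width: 44.6
```

```bash
python3 -c "
from h import *
go(N(-39,39,70),NY+3*np.pi/4);print(inN())
im,d=arm.get_image('scene');cv2.imwrite('pics/s15.png',im[...,::-1]);crop(im[...,::-1],250,140,110,100,7,'pics/s15c.png')
im,d=arm.get_image('top');cv2.imwrite('pics/t15.png',im[...,::-1]);crop(im[...,::-1],175,130,140,120,5,'pics/t15c.png')
"
```

```text
clock 17.08 pos [ 532.7 -121.1   99. ] F [ 0.  -0.3 -0.5] w 44.6 j [ 0.07  0.39 -0.36  0.   -0.82 -0.22]
jaw axis 2.9947 tilt z [ 1.6e-03 -1.0e-04 -1.0e+00]
shift cm [-0.1   0.17  2.9 ] norm 2.9 rows 1.0
turn deg (tool) -0.14
[-38.5  37.1]
```

View pics/s15c.png

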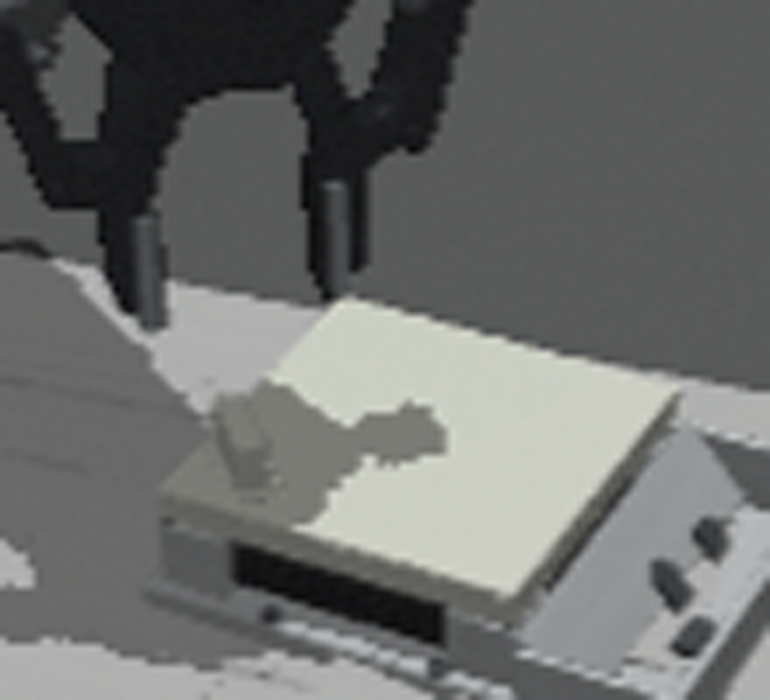

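View pics/t15c.png

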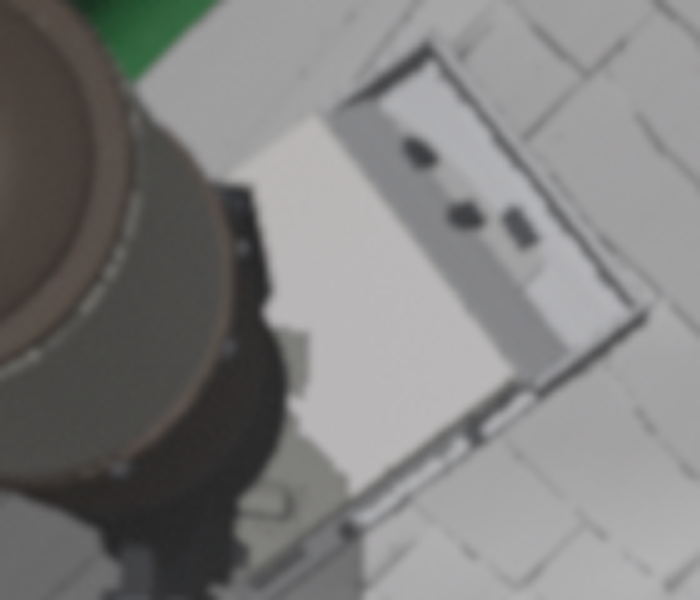

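Call:
{"op": "servo_tool", "data": {"rows": [{"fingers": 4.0, "x": -0.1, "y": 0.15, "z": 1, "turn": -0.1}, {"fingers": 3.5, "x": 0, "y": 0, "z": 1.5, "turn": 0}, {"fingers": 3.0, "x": 0, "y": 0, "z": 1, "turn": 0}, {"fingers": 3.0, "x": 0, "y": 0, "z": 0.5, "turn": 0}, {"fingers": 3.0, "x": 0, "y": 0, "z": 0, "turn": 0}, {"fingers": 3.0, "x": 0, "y": 0, "z": 0, "turn": 0}]}}

```text
clock: 17.68
position: [531.0, -119.5, 58.2]
ee_rot: [-0.654, 0.756, -0.0, -0.0]
contact_force: [-0.1, 0.9, -0.3]
gripper_width: 30.1
```

```bash
python3 -c "
from h import *
go(N(-39,39,56),NY+3*np.pi/4);print(inN())
im,d=arm.get_image('scene');cv2.imwrite('pics/s16.png',im[...,::-1]);crop(im[...,::-1],255,165,70,60,11,'pics/s16c.png')
"
```

```text
clock 17.68 pos [ 531.  -119.5   58.2] F [-0.1  0.9 -0.3] w 30.1 j [ 0.08  0.44 -0.41  0.   -0.72 -0.22]
jaw axis 2.9977 tilt z [-0.e+00 -2.e-04 -1.e+00]
shift cm [ 0.03 -0.03  0.22] norm 0.23 rows 1.0
turn deg (tool) 0.03
[-38.9  39.4]
```

View pics/s16c.png

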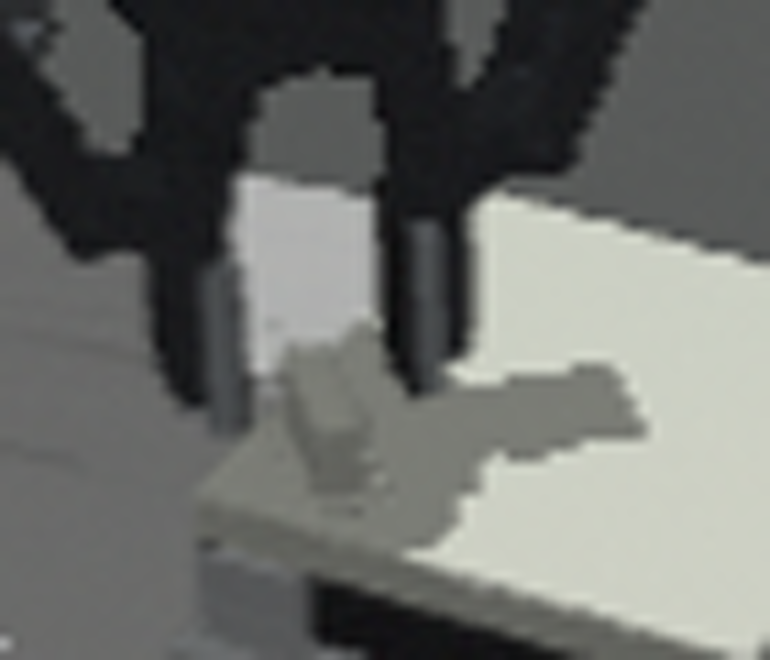

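Call:
{"op": "servo_tool", "data": {"rows": [{"fingers": 2.4, "x": 0, "y": 0, "z": 0.3, "turn": 0}, {"fingers": 1.8, "x": 0, "y": 0, "z": 0, "turn": 0}, {"fingers": 1.4, "x": 0, "y": 0, "z": 0, "turn": 0}, {"fingers": 1.1, "x": 0, "y": 0, "z": 0, "turn": 0}, {"fingers": 1.1, "x": 0, "y": 0, "z": 0, "turn": 0}, {"fingers": 1.1, "x": 0, "y": 0, "z": 0, "turn": 0}]}}

```text
clock: 18.23
position: [531.3, -119.3, 55.4]
ee_rot: [-0.655, 0.756, -0.0, 0.0]
contact_force: [0.5, -0.1, 0.5]
gripper_width: 10.9
```

```bash
python3 -c "
from h import *
go(N(-39,39,55),NY+3*np.pi/4);print(inN())
im,d=arm.get_image('scene');cv2.imwrite('pics/s17.png',im[...,::-1]);crop(im[...,::-1],255,165,70,60,11,'pics/s17c.png')
"
```

```text
clock 18.23 pos [ 531.3 -119.3   55.4] F [ 0.5 -0.1  0.5] w 10.9 j [ 0.08  0.44 -0.41  0.   -0.72 -0.22]
jaw axis 2.998 tilt z [ 1.2e-03 -1.0e-04 -1.0e+00]
shift cm [ 0.06 -0.    0.04] norm 0.07 rows 1.0
turn deg (tool) 0.04
[-38.6  39.4]
```

View pics/s17c.png

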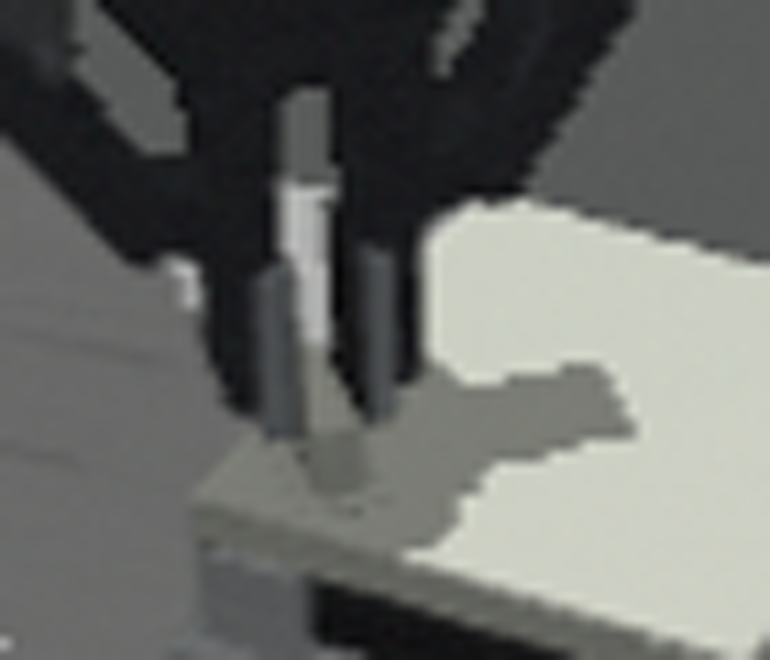

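Call:
{"op": "servo_tool", "data": {"rows": [{"fingers": 0.95, "x": 0, "y": 0, "z": 0, "turn": 0}, {"fingers": 0.85, "x": 0, "y": 0, "z": 0, "turn": 0}, {"fingers": 0.85, "x": 0, "y": 0, "z": 0, "turn": 0}, {"fingers": 0.85, "x": 0, "y": 0, "z": 0, "turn": 0}]}}

```text
clock: 18.62
position: [531.4, -119.3, 55.5]
ee_rot: [-0.655, 0.756, -0.0, 0.0]
contact_force: [1.5, 0.4, 0.9]
gripper_width: 8.9
```

```bash
python3 -c "
from h import *
go(N(-39,39,55),NY+3*np.pi/4);s=st()[0];print(s['gripper_width'],s['wrist_torque'])
"
```

```text
clock 18.62 pos [ 531.4 -119.3   55.5] F [1.5 0.4 0.9] w 8.9 j [ 0.08  0.44 -0.41  0.   -0.72 -0.22]
jaw axis 2.9981 tilt z [ 1.4e-03 -1.0e-04 -1.0e+00]
shift cm [0.06 0.01 0.05] norm 0.08 rows 1.0
turn deg (tool) 0.05
8.92502822496973 [ 0.02651791 -0.4186121   0.0058035 ]
```

Call:
{"op": "servo_tool", "data": {"rows": [{"fingers": 0.85, "x": 0, "y": -0.03, "z": -0.15, "turn": 0}, {"fingers": 0.85, "x": 0, "y": -0.03, "z": -0.15, "turn": 0}, {"fingers": 0.85, "x": 0, "y": 0, "z": 0, "turn": 0}]}}

```text
clock: 18.87
position: [530.4, -119.3, 57.5]
ee_rot: [-0.654, 0.756, 0.001, -0.001]
contact_force: [1.7, -0.4, -3.9]
gripper_width: 9.1
```

```bash
python3 -c "
from h import *
go(N(-39,39,55),NY+3*np.pi/4);s=st()[0];print(s['gripper_width'],s['wrist_torque'])
im,d=arm.get_image('scene');cv2.imwrite('pics/s18.png',im[...,::-1]);crop(im[...,::-1],260,165,90,75,8.5,'pics/s18c.png')
"
```

```text
clock 18.87 pos [ 530.4 -119.3   57.5] F [ 1.7 -0.4 -3.9] w 9.1 j [ 0.08  0.44 -0.41 -0.   -0.73 -0.22]
jaw axis 2.9972 tilt z [-2.3e-03  3.0e-04 -1.0e+00]
shift cm [ 0.04 -0.09  0.25] norm 0.27 rows 1.0
turn deg (tool) -0.0
9.060610272413085 [-0.00825691 -0.26895215  0.00050429]
```

View pics/s18c.png

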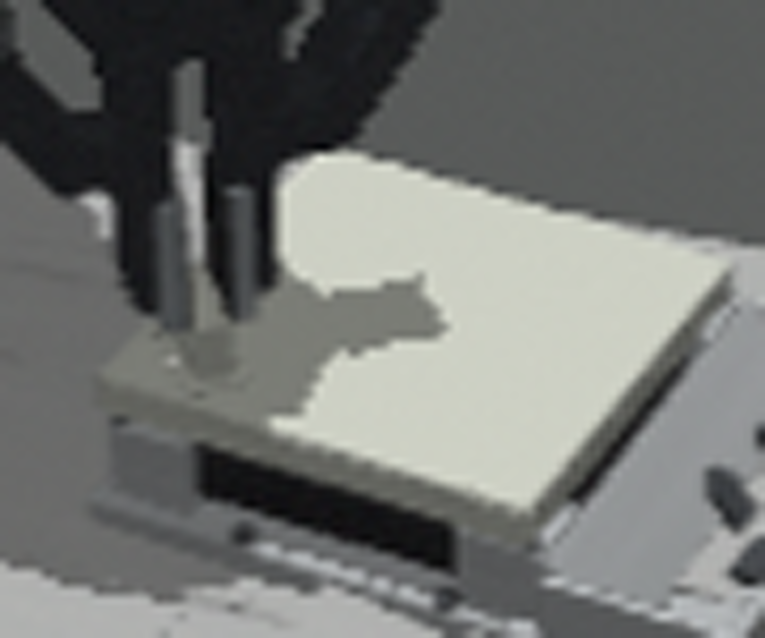

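Call:
{"op": "servo_tool", "data": {"rows": [{"fingers": 0.85, "x": 0, "y": -0.03, "z": -0.1, "turn": 0}, {"fingers": 0.85, "x": 0, "y": -0.03, "z": -0.1, "turn": 0}, {"fingers": 0.85, "x": 0, "y": 0, "z": 0, "turn": 0}]}}

```text
clock: 19.17
position: [531.1, -119.5, 59.7]
ee_rot: [-0.654, 0.756, 0.001, -0.001]
contact_force: [-0.2, -0.6, -3.3]
gripper_width: 9.0
```

```bash
python3 -c "
from h import *
go(N(-39,39,55),NY+3*np.pi/4);s=st()[0];print(s['gripper_width'],s['wrist_torque'])
im,d=arm.get_image('scene');cv2.imwrite('pics/s19.png',im[...,::-1]);crop(im[...,::-1],260,165,90,75,8.5,'pics/s19c.png')
"
```

```text
clock 19.17 pos [ 531.1 -119.5   59.7] F [-0.2 -0.6 -3.3] w 9.0 j [ 0.08  0.44 -0.4  -0.   -0.73 -0.22]
jaw axis 2.9974 tilt z [-2.2e-03  1.0e-04 -1.0e+00]
shift cm [ 0.04 -0.02  0.47] norm 0.48 rows 1.0
turn deg (tool) 0.01
8.992383075620124 [0.01793415 0.06332756 0.03410847]
```

View pics/s19c.png

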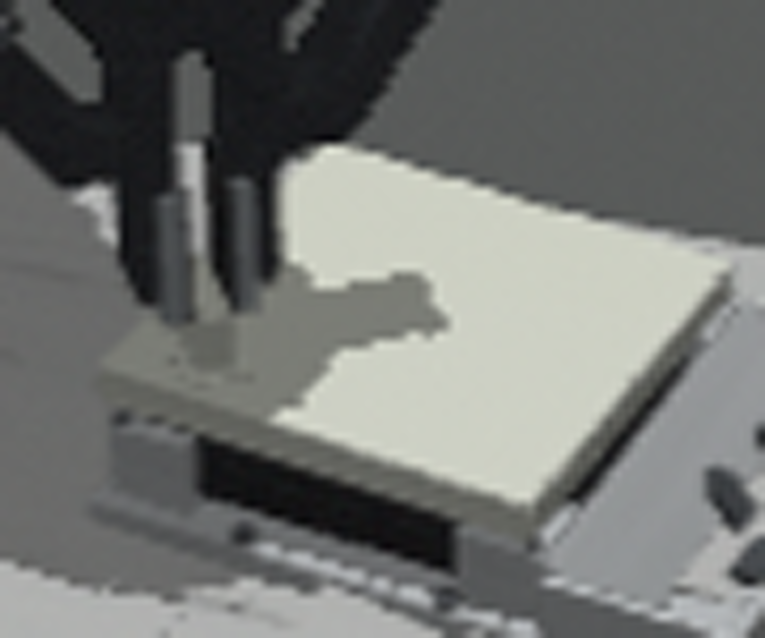

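Call:
{"op": "servo_tool", "data": {"rows": [{"fingers": 0.85, "x": 0, "y": -0.04, "z": -0.2, "turn": 0}, {"fingers": 0.85, "x": 0, "y": -0.04, "z": -0.2, "turn": 0}, {"fingers": 0.85, "x": 0, "y": 0, "z": 0, "turn": 0}]}}

```text
clock: 19.47
position: [532.6, -119.6, 64.4]
ee_rot: [-0.654, 0.756, 0.0, -0.0]
contact_force: [-1.1, 0.1, -3.7]
gripper_width: 9.1
```

```bash
python3 -c "
from h import *
go(N(-39,39,55),NY+3*np.pi/4);s=st()[0];print(s['gripper_width'],s['wrist_torque'])
im,d=arm.get_image('scene');cv2.imwrite('pics/s20.png',im[...,::-1]);crop(im[...,::-1],260,165,90,75,8.5,'pics/s20c.png')
"
```

```text
clock 19.47 pos [ 532.6 -119.6   64.4] F [-1.1  0.1 -3.7] w 9.1 j [ 0.08  0.43 -0.4  -0.   -0.74 -0.22]
jaw axis 2.9977 tilt z [-5.e-04 -0.e+00 -1.e+00]
shift cm [0.04 0.13 0.94] norm 0.95 rows 1.0
turn deg (tool) 0.03
9.056074908861437 [ 0.03317985  0.18627024 -0.00212965]
```

View pics/s20c.png

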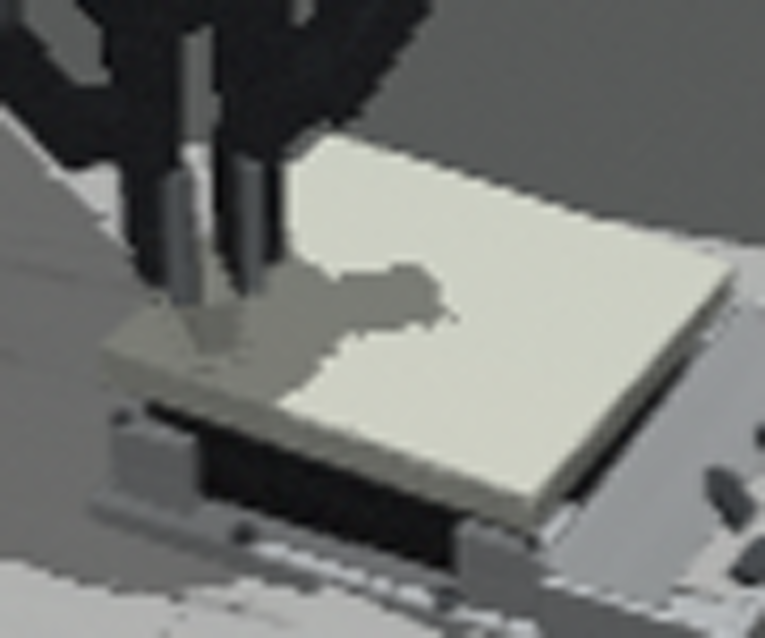

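Tipping cleanly: the lug corner is up about 9 mm and the far corner at (733,268) hasn't moved. Continuing.

Call:
{"op": "servo_tool", "data": {"rows": [{"fingers": 0.85, "x": 0, "y": -0.04, "z": -0.2, "turn": 0}, {"fingers": 0.85, "x": 0, "y": -0.04, "z": -0.2, "turn": 0}, {"fingers": 0.85, "x": 0, "y": -0.04, "z": -0.2, "turn": 0}, {"fingers": 0.85, "x": 0, "y": 0, "z": 0, "turn": 0}]}}

```text
clock: 19.85
position: [534.2, -119.8, 70.6]
ee_rot: [-0.654, 0.756, -0.0, 0.0]
contact_force: [-0.3, -0.2, -4.1]
gripper_width: 8.8
```

```bash
python3 -c "
from h import *
go(N(-39,39,55),NY+3*np.pi/4);s=st()[0];print(s['gripper_width'],s['wrist_torque'])
im,d=arm.get_image('scene');cv2.imwrite('pics/s21.png',im[...,::-1]);crop(im[...,::-1],260,165,90,75,8.5,'pics/s21c.png')
"
```

```text
clock 19.85 pos [ 534.2 -119.8   70.6] F [-0.3 -0.2 -4.1] w 8.8 j [ 0.08  0.43 -0.39  0.   -0.76 -0.22]
jaw axis 2.9978 tilt z [ 5.e-04 -0.e+00 -1.e+00]
shift cm [0.05 0.3  1.56] norm 1.59 rows 1.0
turn deg (tool) 0.03
8.835597370650845 [0.03638221 0.13351491 0.01225775]
```

View pics/s21c.png

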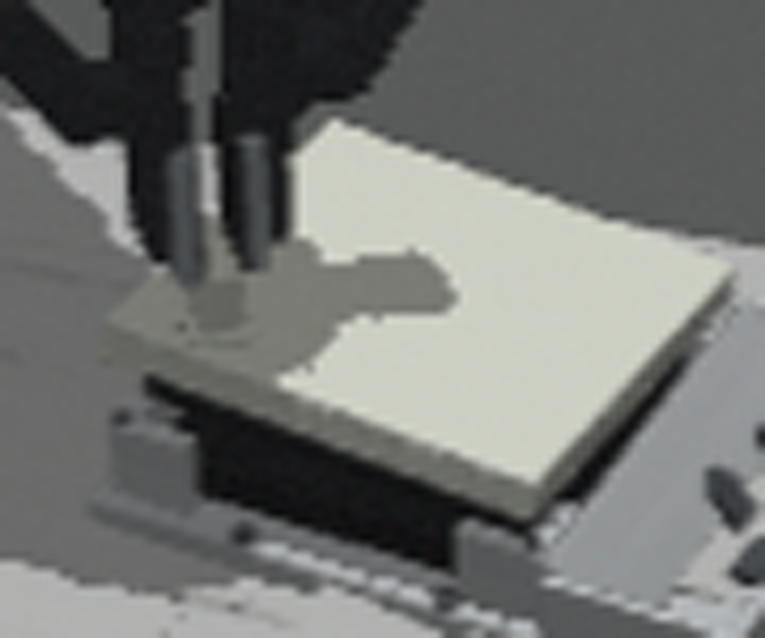

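Call:
{"op": "servo_tool", "data": {"rows": [{"fingers": 0.85, "x": 0, "y": -0.06, "z": -0.2, "turn": 0}, {"fingers": 0.85, "x": 0, "y": -0.06, "z": -0.2, "turn": 0}, {"fingers": 0.85, "x": 0, "y": 0, "z": 0, "turn": 0}, {"fingers": 0.85, "x": 0, "y": 0, "z": 0, "turn": 0}]}}

```text
clock: 20.23
position: [536.1, -120.0, 75.1]
ee_rot: [-0.655, 0.756, -0.001, 0.001]
contact_force: [0.4, 0.4, -0.9]
gripper_width: 8.8
```

```bash
python3 -c "
from h import *
go(N(-39,39,55),NY+3*np.pi/4);s=st()[0];print(s['gripper_width'],s['wrist_torque'])
im,d=arm.get_image('scene');cv2.imwrite('pics/s22.png',im[...,::-1]);crop(im[...,::-1],260,165,90,75,8.5,'pics/s22c.png')
"
```

```text
clock 20.23 pos [ 536.1 -120.    75.1] F [ 0.4  0.4 -0.9] w 8.8 j [ 0.08  0.42 -0.38  0.   -0.77 -0.22]
jaw axis 2.9981 tilt z [ 2.3e-03 -2.0e-04 -1.0e+00]
shift cm [0.06 0.49 2.  ] norm 2.06 rows 1.0
turn deg (tool) 0.05
8.79434478888146 [-0.02497756  0.01765478 -0.05507458]
```

View pics/s22c.png

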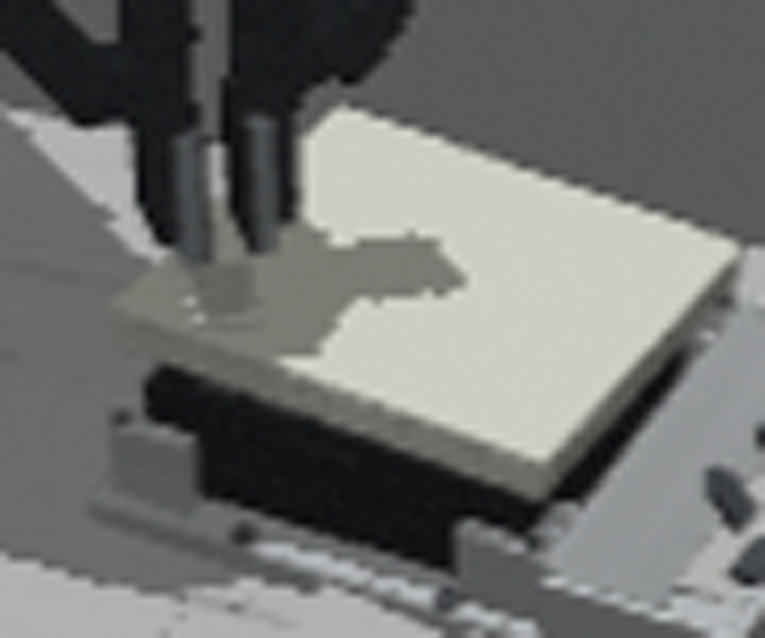

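```bash
python3 - <<'E'
from h import *
a=cv2.imread('pics/s16.png');crop(a,260,165,90,75,8.5,'pics/s16d.png')
E
```

```text
(no output)
```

View pics/s16d.png

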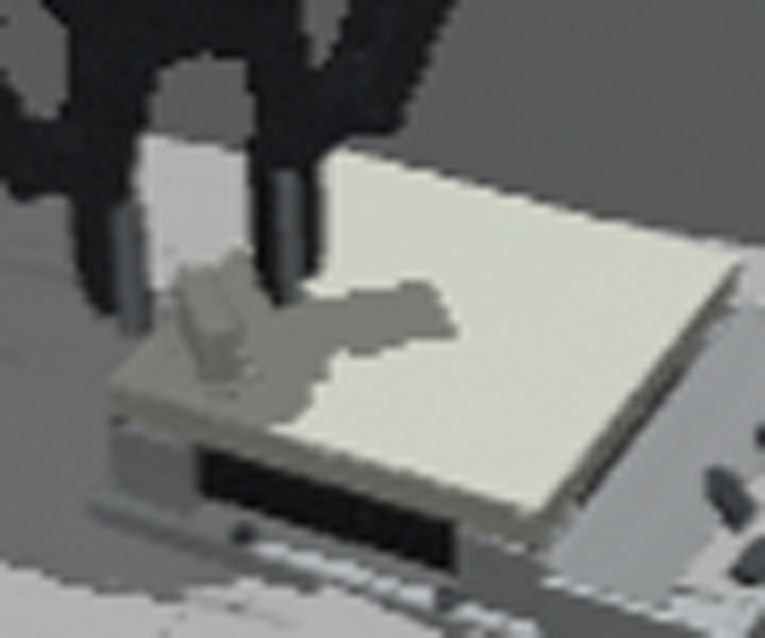

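```bash
cat > fit.py <<'E'
from h import *
from scipy.optimize import least_squares
S=lambda p:[(p[0]+.5)/8.5-.5+260,(p[1]+.5)/8.5-.5+165]
seat=np.array([S(p) for p in [(108,385),(743,262),(545,515)]])
C=np.array([[-57,57,12],[57,-57,12],[-57,-57,12]],float)
def pix(r,t):
    P=(Ro.from_rotvec(r).apply(C))+t
    W=np.c_[P[:,:2]@NR.T+NC,P[:,2]]
    return proj('scene',W)
def fit(obs):
    f=lambda q:(pix(q[:3],np.r_[q[3:6]])-obs).ravel()
    # regularise yaw
    g=lambda q:np.r_[f(q),q[2]*20]
    return least_squares(g,[0,0,0,0,0,30]).x
def rep(q):
    L=Ro.from_rotvec(q[:3]).apply([[-39,39,30],[57,-57,0],[0,0,8]])+q[3:6]
    return L.round(1),q.round(3)
for o in ([(108,385),(743,262),(545,515)],[(107,318),(733,268),(540,490)],[(115,300),(745,248),(548,462)]):
    print(rep(fit(np.array([S(p) for p in o]))))
E
python3 fit.py
```

```text
(array([[-39.2,  37.6,  59.8],
       [ 57.6, -57.4,  29.2],
       [  0. ,  -1.1,  37.6]]), array([-3.0000e-03,  1.0000e-02,  1.1000e-02, -8.0000e-02, -1.0990e+00,
        2.9554e+01]))
(array([[-29.4,  40.4,  68.8],
       [ 64.5, -50.3,  20.8],
       [  7.9,   4.6,  39.6]]), array([1.080e-01, 8.200e-02, 1.200e-02, 7.276e+00, 5.448e+00, 3.164e+01]))
(array([[-26.9,  39.7,  73. ],
       [ 65.9, -52.9,  26.6],
       [  9.9,   2.9,  44.4]]), array([7.8000e-02, 9.6000e-02, 4.0000e-03, 9.1040e+00, 3.5080e+00,
       3.6491e+01]))
```

Call:
{"op": "servo_tool", "data": {"rows": [{"fingers": 0.7, "x": 0, "y": 0, "z": -0.2, "turn": 0}, {"fingers": 0.6, "x": 0, "y": 0, "z": -0.3, "turn": 0}, {"fingers": 0.5, "x": 0, "y": 0, "z": -0.4, "turn": 0}, {"fingers": 0.3, "x": 0, "y": 0, "z": -0.4, "turn": 0}, {"fingers": 0.3, "x": 0, "y": 0, "z": 0, "turn": 0}]}}

```text
clock: 20.7
position: [535.9, -119.9, 88.3]
ee_rot: [-0.655, 0.756, -0.001, 0.001]
contact_force: [0.7, -0.4, -0.3]
gripper_width: 7.2
```

```bash
python3 -c "
from h import *
go(N(-39,39,55),NY+3*np.pi/4);s=st()[0];print(s['gripper_width'],s['wrist_torque'])
im,d=arm.get_image('scene');cv2.imwrite('pics/s23.png',im[...,::-1]);crop(im[...,::-1],260,155,100,80,7.5,'pics/s23c.png')
"
```

```text
clock 20.7 pos [ 535.9 -119.9   88.3] F [ 0.7 -0.4 -0.3] w 7.2 j [ 0.08  0.4  -0.37  0.   -0.8  -0.22]
jaw axis 2.998 tilt z [ 2.3e-03 -1.0e-04 -1.0e+00]
shift cm [0.06 0.48 3.33] norm 3.37 rows 1.0
turn deg (tool) 0.05
7.151572752510686 [-0.00106753  0.03108474  0.01668242]
```

View pics/s23c.png

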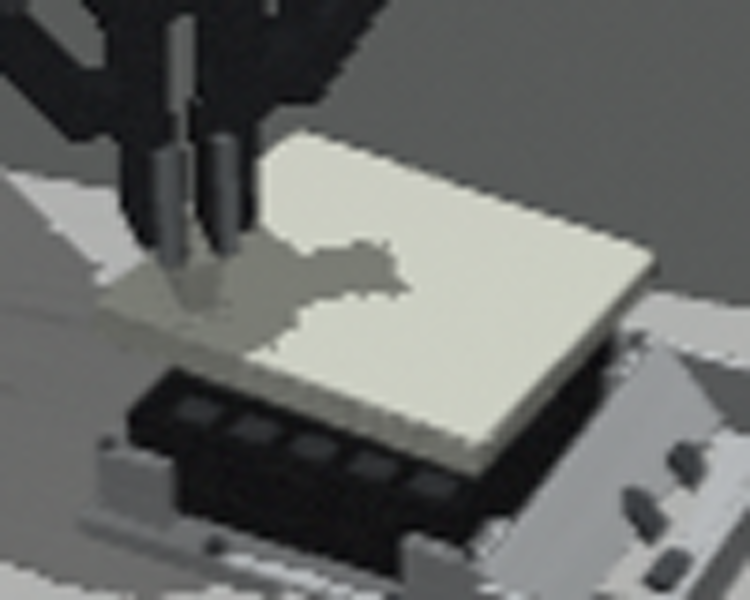

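Call:
{"op": "servo_tool", "data": {"rows": [{"fingers": 0.5, "x": 0, "y": 0, "z": -0.5, "turn": 0}, {"fingers": 0.5, "x": 0, "y": 0, "z": -1, "turn": 0}, {"fingers": 0.5, "x": 0, "y": 0, "z": -1, "turn": 0}, {"fingers": 0.5, "x": 0, "y": 0, "z": -1, "turn": 0}, {"fingers": 0.5, "x": 0, "y": 0, "z": -0.5, "turn": 0}, {"fingers": 0.5, "x": 0, "y": 0, "z": 0, "turn": 0}, {"fingers": 0.5, "x": 0, "y": 0, "z": 0, "turn": 0}, {"fingers": 0.5, "x": 0, "y": 0, "z": 0, "turn": 0}]}}

```text
clock: 21.42
position: [534.7, -119.9, 126.9]
ee_rot: [-0.654, 0.756, 0.0, -0.0]
contact_force: [-0.3, -0.4, -0.9]
gripper_width: 7.4
```

```bash
cat > tilt.py <<'E'
from h import *
import sys
go(N(-39,39,130),NY+3*np.pi/4);s=st()[0];print(s['gripper_width'],s['wrist_torque'])
n=sys.argv[1]
im,d=arm.get_image('scene');cv2.imwrite(f'pics/s{n}.png',im[...,::-1]);np.save(f'pics/s{n}.npy',d)
# plane fit on bright cover points
H,W=d.shape;vv,uu=np.mgrid[0:H,0:W]
m=arm.camera_model('scene');K,D=np.array([[m['fx'],0,m['cx']],[0,m['fy'],m['cy']],[0,0,1]]),np.array([m['k1'],0,0,0,0])
p=cv2.undistortPoints(np.stack([uu,vv],-1).reshape(-1,1,2).astype(float),K,D)[:,0]
P=(np.c_[p,np.ones(len(p))]*d.reshape(-1,1))@m['pose'][:3,:3].T+m['pose'][:3,3]
rgb=im.reshape(-1,3).astype(int)
pos=s['position'];ctr=pos[:2]+100*0
sel=(d.reshape(-1)>0)&(np.hypot(*(P[:,:2]-pos[:2]).T)<170)&(P[:,2]>pos[2]-60)&(P[:,2]<pos[2]+12)&(rgb[:,0]-rgb[:,2]>8)&(rgb[:,0]>110)
Q=P[sel];print('n',len(Q))
c=np.linalg.lstsq(np.c_[Q[:,:2]-Q[:,:2].mean(0),np.ones(len(Q))],Q[:,2],rcond=None)[0]
for _ in range(5):
    r=Q[:,2]-np.c_[Q[:,:2]-Q[:,:2].mean(0),np.ones(len(Q))]@c;Q=Q[abs(r)<3 if _ else abs(r)<8]
    c=np.linalg.lstsq(np.c_[Q[:,:2]-Q[:,:2].mean(0),np.ones(len(Q))],Q[:,2],rcond=None)[0]
print('n',len(Q),'slope',c[:2].round(3),'tilt',np.hypot(*c[:2]).round(3),'z',c[2].round(1),'centroid',Q.mean(0).round(1),'resid',r.std().round(2))
rc=cv2.minAreaRect(Q[:,:2].astype(np.float32));print(rc)
u0=int(max(0,uu.reshape(-1)[sel].min()-20));v0=int(max(0,vv.reshape(-1)[sel].min()-30))
crop(im[...,::-1],u0,v0,110,90,7,f'pics/s{n}c.png')
E
python3 tilt.py 24
```

```text
clock 21.42 pos [ 534.7 -119.9  126.9] F [-0.3 -0.4 -0.9] w 7.4 j [ 0.08  0.36 -0.33 -0.   -0.89 -0.22]
jaw axis 2.9975 tilt z [-7.e-04  2.e-04 -1.e+00]
shift cm [ 0.05  0.35 -0.31] norm 0.47 rows 1.0
turn deg (tool) 0.02
7.411254743470959 [-0.00163616  0.08165476  0.02642336]
n 968
n 968 slope [-0.12   0.006] tilt 0.12 z 104.7 centroid [ 597.9 -135.2  104.7] resid 0.87
((586.1982421875, -128.8754425048828), (113.24153137207031, 111.07907104492188), 37.87974166870117)
```

View pics/s24c.png

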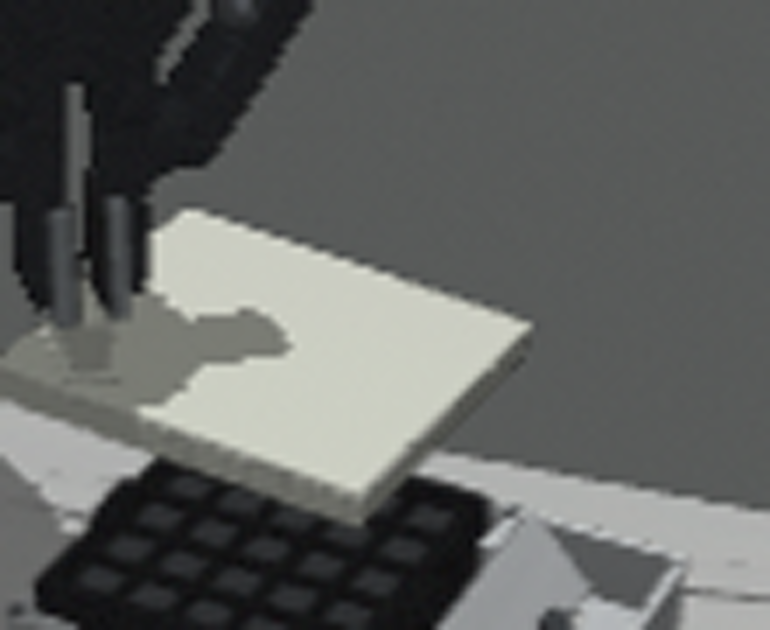

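Call:
{"op": "servo_tool", "data": {"rows": [{"fingers": 0.5, "x": 0, "y": 0, "z": 1, "turn": 0}, {"fingers": 0.5, "x": 0, "y": 0, "z": 1.2, "turn": 0}, {"fingers": 0.5, "x": 0, "y": 0, "z": 1.2, "turn": 0}, {"fingers": 0.5, "x": 0, "y": 0, "z": 0.4, "turn": 0}, {"fingers": 0.4, "x": 0, "y": 0, "z": 0, "turn": 0}, {"fingers": 0.3, "x": 0, "y": 0, "z": 0, "turn": 0}, {"fingers": 0.2, "x": 0, "y": 0, "z": 0, "turn": 0}, {"fingers": 0.2, "x": 0, "y": 0, "z": 0, "turn": 0}]}}

```text
clock: 22.13
position: [535.7, -119.9, 89.7]
ee_rot: [-0.654, 0.756, -0.0, 0.001]
contact_force: [-0.5, -0.2, -0.8]
gripper_width: 6.8
```

```bash
python3 tilt.py 25
```

```text
clock 22.13 pos [ 535.7 -119.9   89.7] F [-0.5 -0.2 -0.8] w 6.8 j [ 0.08  0.4  -0.37  0.   -0.8  -0.22]
jaw axis 2.9978 tilt z [ 0.0014 -0.     -1.    ]
shift cm [ 0.06  0.43 -4.03] norm 4.05 rows 1.0
turn deg (tool) 0.04
6.805210853515729 [ 0.01911359 -0.00846345 -0.01217333]
n 973
n 972 slope [-0.124  0.006] tilt 0.124 z 67.6 centroid [ 598.6 -134.9   67.6] resid 0.88
((587.7353515625, -127.87135314941406), (112.36550903320312, 109.83526611328125), 37.306270599365234)
```

View pics/s25c.png

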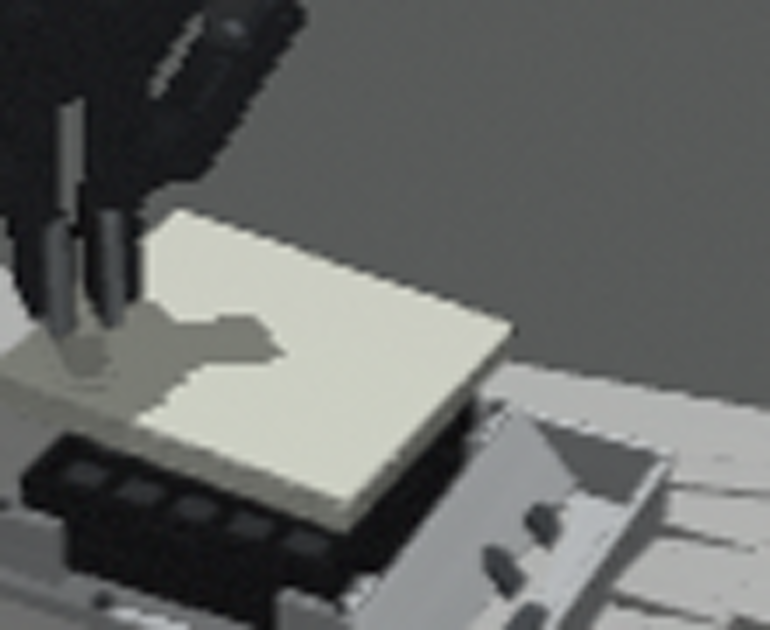

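```bash
cat > pf.py <<'E'
from h import *
def plane(im,d,c,zr,n='scene',R=75):
    H,W=d.shape;vv,uu=np.mgrid[0:H,0:W];m=arm.camera_model(n)
    K,D=np.array([[m['fx'],0,m['cx']],[0,m['fy'],m['cy']],[0,0,1]]),np.array([m['k1'],0,0,0,0])
    p=cv2.undistortPoints(np.stack([uu,vv],-1).reshape(-1,1,2).astype(float),K,D)[:,0]
    P=(np.c_[p,np.ones(len(p))]*d.reshape(-1,1))@m['pose'][:3,:3].T+m['pose'][:3,3]
    rgb=im.reshape(-1,3).astype(int)
    sel=(d.reshape(-1)>0)&(np.hypot(*(P[:,:2]-c).T)<R)&(P[:,2]>zr[0])&(P[:,2]<zr[1])&(rgb[:,0]>110)
    Q=P[sel];A=lambda Q:np.c_[Q[:,:2]-c,np.ones(len(Q))]
    for k in range(4):
        co=np.linalg.lstsq(A(Q),Q[:,2],rcond=None)[0];r=Q[:,2]-A(Q)@co;Q=Q[abs(r)<(6,3,2,2)[k]]
    print(n,len(Q),'slope',co[:2].round(4),'z',co[2].round(2),'res',r.std().round(2))
if __name__=='__main__':
    for n in('scene','top'):
        im=cv2.imread(f'pics/{n}0.png')[...,::-1];plane(im,np.load(f'pics/{n}0.npy'),NC,(34,50),n,54)
E
python3 pf.py; python3 -c "
from pf import *
im=cv2.imread('pics/s25.png')[...,::-1];plane(im,np.load('pics/s25.npy'),np.array([590,-128]),(45,90),'scene',60)"
```

```text
scene 1090 slope [-0.0003 -0.0001] z 41.85 res 0.9
top 2447 slope [-0.001  -0.0004] z 42.34 res 1.03
scene 1247 slope [-0.1219  0.0073] z 68.68 res 0.84
```

Call:
{"op": "servo_tool", "data": {"rows": [{"fingers": 0.5, "x": 0, "y": 0, "z": 0.4, "turn": 0}, {"fingers": 0.6, "x": 0, "y": 0, "z": 0.5, "turn": 0}, {"fingers": 0.7, "x": 0, "y": 0, "z": 0.4, "turn": 0}, {"fingers": 0.7, "x": 0, "y": 0, "z": 0.3, "turn": 0}, {"fingers": 0.7, "x": 0, "y": 0, "z": 0.2, "turn": 0}, {"fingers": 0.7, "x": 0, "y": 0.05, "z": 0.2, "turn": 0}, {"fingers": 0.7, "x": 0, "y": 0, "z": 0, "turn": 0}]}}

```text
clock: 22.77
position: [535.1, -119.8, 68.9]
ee_rot: [-0.655, 0.756, -0.0, 0.0]
contact_force: [0.7, 0.2, 0.1]
gripper_width: 7.2
```

```bash
python3 tilt.py 26; python3 -c "
from pf import *
im=cv2.imread('pics/s26.png')[...,::-1];plane(im,np.load('pics/s26.npy'),np.array([588,-128]),(35,75),'scene',56)"
```

```text
clock 22.77 pos [ 535.1 -119.8   68.9] F [0.7 0.2 0.1] w 7.2 j [ 0.08  0.43 -0.39  0.   -0.75 -0.22]
jaw axis 2.9979 tilt z [ 7.e-04 -1.e-04 -1.e+00]
shift cm [ 0.06  0.37 -6.11] norm 6.12 rows 2.0
turn deg (tool) 0.04
7.246226865463788 [ 0.01152335 -0.33366856 -0.02896572]
n 218
n 218 slope [-0.093  0.005] tilt 0.093 z 48.6 centroid [ 597.4 -138.9   48.6] resid 0.98
((587.0989379882812, -128.81326293945312), (109.13955688476562, 109.43172454833984), 36.680049896240234)
scene 1131 slope [-0.0947  0.0066] z 49.52 res 0.87
```

Call:
{"op": "servo_tool", "data": {"rows": [{"fingers": 0.75, "x": 0, "y": 0.05, "z": 0.2, "turn": 0}, {"fingers": 0.8, "x": 0, "y": 0.05, "z": 0.2, "turn": 0}, {"fingers": 0.8, "x": 0, "y": 0.05, "z": 0.2, "turn": 0}, {"fingers": 0.8, "x": 0, "y": 0, "z": 0, "turn": 0}]}}

```text
clock: 23.15
position: [533.7, -119.6, 63.3]
ee_rot: [-0.655, 0.756, -0.0, 0.001]
contact_force: [1.7, -0.4, 1.0]
gripper_width: 7.8
```

```bash
python3 tilt.py 27|head -3; python3 -c "
from pf import *
im=cv2.imread('pics/s27.png')[...,::-1];plane(im,np.load('pics/s27.npy'),np.array([588,-128]),(35,75),'scene',56)
print(st()[0]['wrist_torque'])"
```

```text
clock 23.15 pos [ 533.7 -119.6   63.3] F [ 1.7 -0.4  1. ] w 7.8 j [ 0.08  0.44 -0.4   0.   -0.74 -0.22]
jaw axis 2.9979 tilt z [ 1.4e-03 -1.0e-04 -1.0e+00]
shift cm [ 0.06  0.23 -6.67] norm 6.68 rows 2.0
scene 1144 slope [-0.059   0.0066] z 45.73 res 0.9
[ 0.0213684  -0.6239676   0.02673157]
```

Call:
{"op": "servo_tool", "data": {"rows": [{"fingers": 0.6, "x": 0, "y": 0, "z": 0, "turn": 0}, {"fingers": 0.5, "x": 0, "y": 0, "z": 0, "turn": 0}, {"fingers": 0.5, "x": 0, "y": 0, "z": 0, "turn": 0}, {"fingers": 0.5, "x": 0, "y": -0.03, "z": -0.15, "turn": 0}, {"fingers": 0.5, "x": 0, "y": -0.03, "z": -0.2, "turn": 0}, {"fingers": 0.5, "x": 0, "y": 0, "z": -0.2, "turn": 0}, {"fingers": 0.5, "x": 0, "y": 0, "z": 0, "turn": 0}]}}

```text
clock: 23.78
position: [533.8, -119.7, 68.8]
ee_rot: [-0.654, 0.756, 0.0, 0.0]
contact_force: [1.6, -0.1, -1.4]
gripper_width: 7.4
```

```bash
python3 tilt.py 28|head -3; python3 -c "
from pf import *
im=cv2.imread('pics/s28.png')[...,::-1];plane(im,np.load('pics/s28.npy'),np.array([588,-128]),(35,75),'scene',56)
print(st()[0]['wrist_torque'])"
```

```text
clock 23.78 pos [ 533.8 -119.7   68.8] F [ 1.6 -0.1 -1.4] w 7.4 j [ 0.08  0.43 -0.39 -0.   -0.75 -0.22]
jaw axis 2.9977 tilt z [ 0.e+00  1.e-04 -1.e+00]
shift cm [ 0.05  0.25 -6.12] norm 6.12 rows 2.0
scene 1126 slope [-0.1043  0.0033] z 48.74 res 0.85
[-0.03758327 -0.7761929   0.00443206]
```

Call:
{"op": "servo_tool", "data": {"rows": [{"fingers": 0.5, "x": 0, "y": -0.08, "z": -0.2, "turn": 0}, {"fingers": 0.5, "x": 0, "y": -0.08, "z": -0.3, "turn": 0}, {"fingers": 0.5, "x": 0, "y": 0, "z": -0.4, "turn": 0}, {"fingers": 0.5, "x": 0, "y": 0, "z": -0.5, "turn": 0}, {"fingers": 0.5, "x": 0, "y": 0, "z": -0.6, "turn": 0}, {"fingers": 0.5, "x": 0, "y": 0, "z": 0, "turn": 0}, {"fingers": 0.5, "x": 0, "y": 0, "z": 0, "turn": 0}]}}

```text
clock: 24.42
position: [535.3, -120.0, 89.2]
ee_rot: [-0.654, 0.756, -0.0, 0.0]
contact_force: [-0.1, -0.6, -0.3]
gripper_width: 7.3
```

```bash
python3 tilt.py 29|head -3; python3 -c "
from pf import *
im=cv2.imread('pics/s29.png')[...,::-1];plane(im,np.load('pics/s29.npy'),np.array([588,-128]),(45,95),'scene',56)
print(st()[0]['wrist_torque'])"
```

```text
clock 24.42 pos [ 535.3 -120.    89.2] F [-0.1 -0.6 -0.3] w 7.3 j [ 0.08  0.4  -0.37 -0.   -0.8  -0.22]
jaw axis 2.9976 tilt z [ 6.e-04  1.e-04 -1.e+00]
shift cm [ 0.05  0.4  -4.08] norm 4.1 rows 2.0
scene 1134 slope [-0.1176  0.0065] z 68.44 res 0.84
[ 0.03582586  0.01685577 -0.0304307 ]
```

View pics/s29c.png

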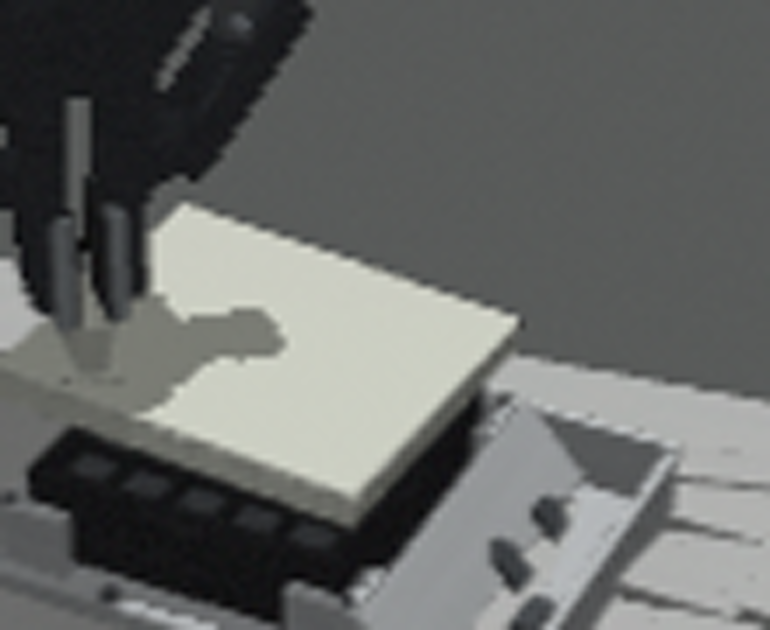

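Call:
{"op": "servo_tool", "data": {"rows": [{"fingers": 0.5, "x": 0, "y": 0, "z": -0.3, "turn": 0}, {"fingers": 0.5, "x": 0, "y": 0, "z": -0.7, "turn": 0}, {"fingers": 0.5, "x": 0, "y": 0, "z": -1, "turn": 0}, {"fingers": 0.5, "x": 0, "y": 0, "z": -1, "turn": 0}, {"fingers": 0.5, "x": 0, "y": 0, "z": -1, "turn": 0}, {"fingers": 0.5, "x": 0, "y": 0, "z": -1, "turn": 0}, {"fingers": 0.5, "x": 0, "y": 0, "z": -1, "turn": 0}, {"fingers": 0.5, "x": 0, "y": 0, "z": -0.7, "turn": 0}, {"fingers": 0.5, "x": 0, "y": 0, "z": -0.3, "turn": 0}, {"fingers": 0.5, "x": 0, "y": 0, "z": 0, "turn": 0}]}}

```text
clock: 25.3
position: [535.8, -119.9, 159.7]
ee_rot: [-0.654, 0.756, -0.001, 0.001]
contact_force: [-0.4, -0.2, -1.3]
gripper_width: 7.0
```

```bash
python3 -c "
from h import *
go([370.7,-270.5,160])
print('glass sc',atz('scene',(167+.5)/5-.5+230,(137+.5)/5-.5+240,55))
im,d=arm.get_image('scene');cv2.imwrite('pics/s30.png',im[...,::-1]);np.save('pics/s30.npy',d)
from pf import *
plane(im,d,np.array([588,-128]),(110,165),'scene',56)"
```

```text
clock 25.3 pos [ 535.8 -119.9  159.7] F [-0.4 -0.2 -1.3] w 7.0 j [ 0.08  0.32 -0.28  0.   -0.96 -0.22]
jaw axis 2.9977 tilt z [ 1.9e-03  1.0e-04 -1.0e+00]
shift cm [17.27 14.18 -0.07] norm 22.34 rows 6.0
glass sc [ 423.46446701 -279.5834375    55.        ]
scene 1157 slope [-0.1173  0.0064] z 138.96 res 0.78
```

View pics/s30.png

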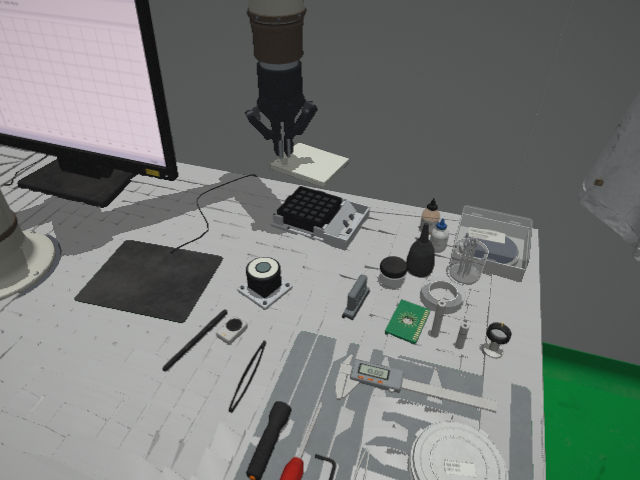

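Call:
{"op": "servo_tool", "data": {"rows": [{"fingers": 0.5, "x": 0.5, "y": 0.4, "z": 0, "turn": 0}, {"fingers": 0.5, "x": 1.0, "y": 0.8, "z": 0, "turn": 0}, {"fingers": 0.5, "x": 1.55, "y": 1.28, "z": 0, "turn": 0}, {"fingers": 0.5, "x": 1.55, "y": 1.28, "z": 0, "turn": 0}, {"fingers": 0.5, "x": 1.55, "y": 1.28, "z": 0, "turn": 0}, {"fingers": 0.5, "x": 1.55, "y": 1.28, "z": 0, "turn": 0}, {"fingers": 0.5, "x": 1.55, "y": 1.28, "z": 0, "turn": 0}, {"fingers": 0.5, "x": 1.55, "y": 1.28, "z": 0, "turn": 0}, {"fingers": 0.5, "x": 1.55, "y": 1.28, "z": 0, "turn": 0}, {"fingers": 0.5, "x": 1.55, "y": 1.28, "z": 0, "turn": 0}]}}

```text
clock: 26.18
position: [399.9, -241.9, 158.1]
ee_rot: [-0.654, 0.756, 0.001, -0.0]
contact_force: [-0.4, -0.1, -0.0]
gripper_width: 7.4
```

Call:
{"op": "servo_tool", "data": {"rows": [{"fingers": 0.5, "x": 1.55, "y": 1.28, "z": 0, "turn": 0}, {"fingers": 0.5, "x": 1.1, "y": 0.9, "z": 0, "turn": 0}, {"fingers": 0.5, "x": 0.7, "y": 0.55, "z": 0, "turn": 0}, {"fingers": 0.5, "x": 0, "y": 0, "z": 0, "turn": 0}, {"fingers": 0.5, "x": 0, "y": 0, "z": 0, "turn": 0}, {"fingers": 0.5, "x": 0, "y": 0, "z": 0, "turn": 0}, {"fingers": 0.5, "x": 0, "y": 0, "z": 0, "turn": 0}]}}

```text
clock: 26.77
position: [370.8, -270.0, 158.5]
ee_rot: [-0.655, 0.756, 0.0, 0.0]
contact_force: [-0.5, -0.8, -0.3]
gripper_width: 6.9
```

```bash
python3 -c "
from h import *
from pf import *
go([370.7,-270.5,160])
im,d=arm.get_image('scene');cv2.imwrite('pics/s31.png',im[...,::-1]);crop(im[...,::-1],180,130,160,120,5,'pics/s31c.png')
plane(im,d,np.array([422,-278]),(110,165),'scene',56)
im,d=arm.get_image('top');cv2.imwrite('pics/t31.png',im[...,::-1]);crop(im[...,::-1],240,220,150,120,5,'pics/t31c.png')
plane(im,d,np.array([422,-278]),(110,165),'top',56)
"
```

```text
clock 26.77 pos [ 370.8 -270.   158.5] F [-0.5 -0.8 -0.3] w 6.9 j [-0.27  0.18 -0.49 -0.   -0.9   0.13]
jaw axis 2.9985 tilt z [ 0.  0. -1.]
shift cm [ 0.05  0.01 -0.15] norm 0.15 rows 1.0
scene 2136 slope [-0.1208  0.0073] z 137.95 res 0.77
top 1746 slope [-0.1219  0.0106] z 138.37 res 0.99
```

View pics/s31c.png

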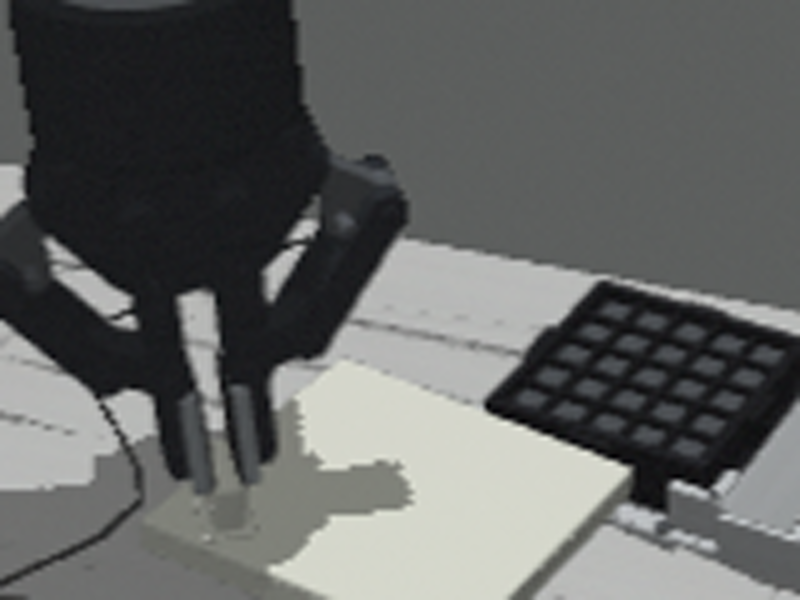

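View pics/t31.png

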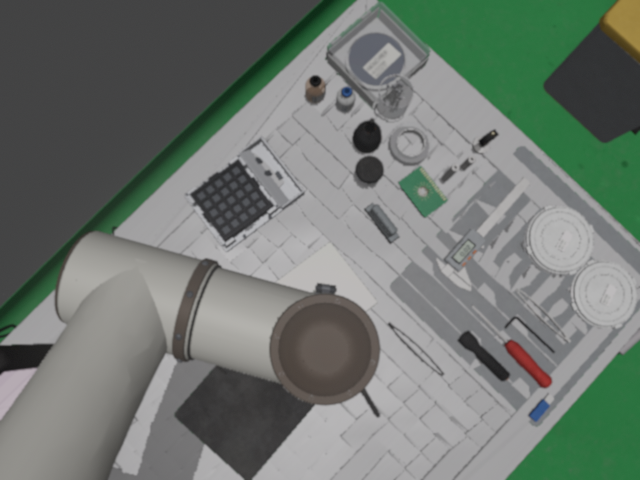

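Call:
{"op": "servo_tool", "data": {"rows": [{"fingers": 0.5, "x": 0, "y": 0, "z": 0, "turn": 0}, {"fingers": 0.5, "x": 0, "y": 0, "z": 0, "turn": 0}, {"fingers": 0.5, "x": 0, "y": 0, "z": 0, "turn": 0}, {"fingers": 0.5, "x": 0, "y": 0, "z": 0, "turn": 0}, {"fingers": 0.5, "x": 0, "y": 0, "z": 0, "turn": 0}, {"fingers": 0.5, "x": 0, "y": 0, "z": 0, "turn": 0}, {"fingers": 0.5, "x": 0, "y": 0, "z": 0, "turn": 0}, {"fingers": 0.5, "x": 0, "y": 0, "z": 0, "turn": 0}, {"fingers": 0.5, "x": 0, "y": 0, "z": 0, "turn": 0}, {"fingers": 0.5, "x": 0, "y": 0, "z": 0, "turn": 0}]}}

```text
clock: 27.7
position: [370.4, -270.4, 158.6]
ee_rot: [-0.654, 0.756, -0.0, 0.0]
contact_force: [0.3, 0.1, -0.6]
gripper_width: 7.1
```

```bash
python3 -c "
from h import *
from pf import *
go([370.7,-270.5,160])
im,d=arm.get_image('scene');cv2.imwrite('pics/s32.png',im[...,::-1]);crop(im[...,::-1],190,195,130,100,6,'pics/s32c.png')
plane(im,d,np.array([422,-278]),(110,165),'scene',56)
im,d=arm.get_image('top');cv2.imwrite('pics/t32.png',im[...,::-1]);crop(im[...,::-1],250,230,140,100,5.5,'pics/t32c.png')
plane(im,d,np.array([422,-278]),(110,165),'top',56)
"
```

```text
clock 27.7 pos [ 370.4 -270.4  158.6] F [ 0.3  0.1 -0.6] w 7.1 j [-0.27  0.17 -0.49 -0.   -0.9   0.13]
jaw axis 2.9977 tilt z [ 1.e-04 -0.e+00 -1.e+00]
shift cm [ 0.01 -0.03 -0.14] norm 0.14 rows 1.0
scene 2150 slope [-0.1206  0.0073] z 137.95 res 0.78
top 1813 slope [-0.1193  0.0072] z 138.32 res 0.99
```

View pics/s32c.png

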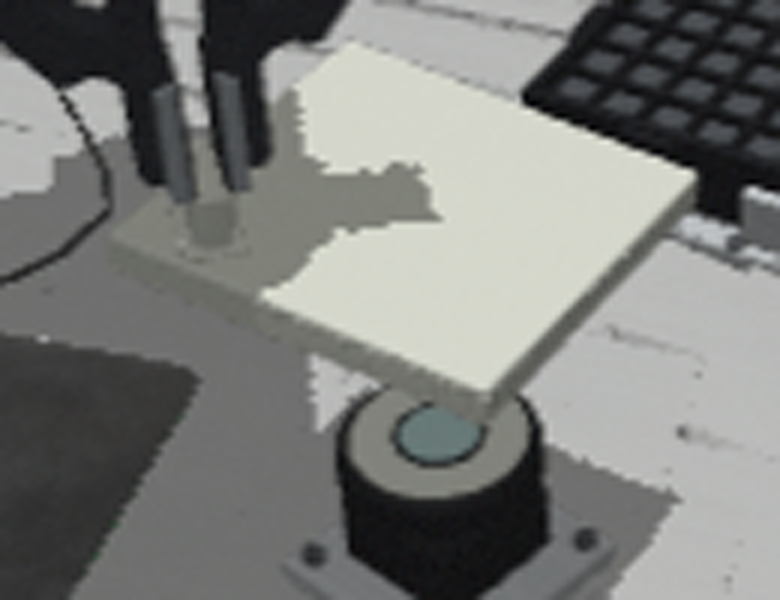

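View pics/t32c.png

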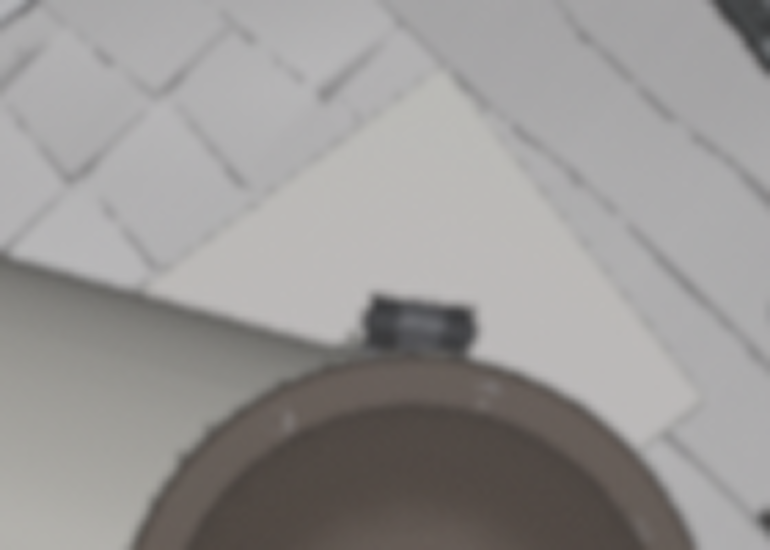

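```bash
python3 - <<'E'
from h import *
n=np.array([.12,-.0073,1]);d0=n@np.array([422,-278,138.1])
def ip(nm,u,v):
    o,r=ray(nm,u,v);return o+r*(d0-n@o)/(n@r)
S=[ip('scene',(a+.5)/6-.5+190,(b+.5)/6-.5+195) for a,b in [(112,240),(352,42),(693,180),(487,392)]]
for p in S:print(p.round(1))
c=np.mean(S,0);un=n/np.linalg.norm(n);print('top ctr',c,'underside',c-4*un)
T=[ip('top',(a+.5)/5.5-.5+250,(b+.5)/5.5-.5+230) for a,b in [(443,72),(700,402)]]
for p in T:print('top',p.round(1))
E
```

```text
[ 344.1 -269.3  147.5]
[ 434.  -200.   137.2]
[ 498.2 -291.5  128.9]
[ 411.3 -356.9  138.8]
top ctr [ 421.88805924 -279.41585043  138.10309718] underside [ 421.41149088 -279.38685919  134.13169414]
top [ 499.1 -287.6  128.8]
top [ 409.9 -353.9  139. ]
```

```bash
python3 - <<'E'
from h import *
a=cv2.imread('pics/t32.png');crop(a,175,130,140,120,5,'pics/t32n.png')
E
```

```text
(no output)
```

View pics/t32n.png

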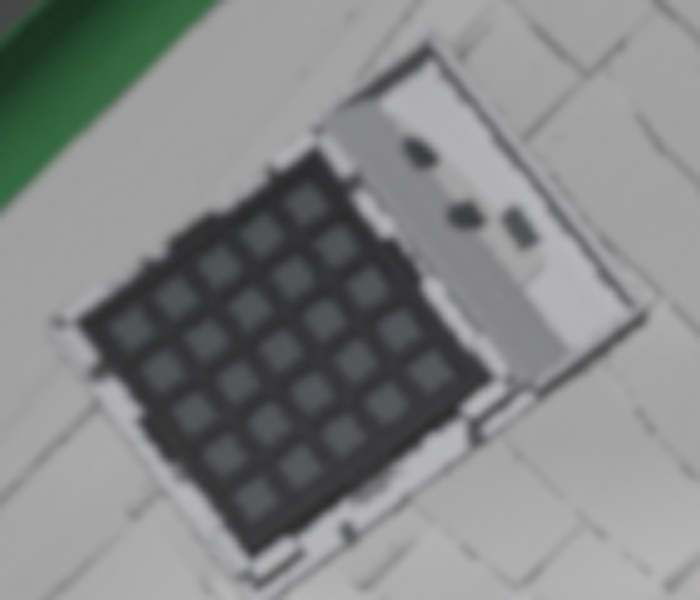

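The tray sits square in its nest, and all three fragments are in the trough at about (420,153), (465,216) and (520,228). The cover is holding still, so I'm handing in.

```bash
python3 -c "
from bench import arm
print(arm.job_done())"
```

```text
the job is handed in; nothing more can be done
None
```

I handed the job in at about 28 s. The fingers hold the cover over the inspection camera and my checks fell within the limits, but the cover hangs about 7° from level (limit 8°).

- **Sweep:** One pass of the scraper block pushed all three fragments into the trough; the last top picture still shows them there. The block is back near its starting place, upright and let go.
- **Peel:** I gripped only the top few millimetres of the lug, because the tool cannot tilt. The lug's corner came up about 15 mm by the tool reading. In the pictures the opposite corner stayed down and the tray stayed in its nest. A three-corner camera fit of that moment was too ill-conditioned to confirm the lug height.
- **Finish:** The underside's centre is within about 2 mm of the camera axis and about 79 mm above the glass. It held still over the last second I watched.
- **Tilt:** It measured 0.12 rad in both cameras, against a limit of 0.14, because the lug turned a little in the light grip. I set the cover's far corner back on the tray to level it and tightened the grip. It hung at the same angle once lifted.

The jar, probe card, loupe and tweezers look unmoved in the last pictures. I did not measure them.

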